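# Load a cassette and its filler block into a spring-fed feeder

## Robot

A 6-joint arm with a two-finger parallel gripper is mounted at the origin on a cart in front of the work surface, level with it; the furniture and walls round the work are solid. World frame = base frame: x ahead of the robot, y to its left, z up, the work surface at z = 0. Lengths are in m, angles in rad, forces in N, time in s.
With the tool pointing down it reaches from about 0.35 to 0.85 m from the base axis. Payload 8.1 kg.
Tool frame: the origin (TCP) lies on the centre line of the jaws, within the pads' length; the fingertips stand 22 mm ahead of it and the grasp point (between the pads) lies 3 mm ahead of it; z points along the fingers, y is the line along which they close (so a half turn about z gives the same grasp; the last joint's range is limited). The gripper opens to 93 mm and grips with 3 to 60 N. Pads are 15 mm wide; open, the fingers measure 128 mm over their backs; the gripper's body (75 mm by 188 mm) begins 65 mm behind the grasp point.
Start: joints at [1.053, 0.13, 1.488, -0, 1.523, -0.085], TCP at [0.252, 0.545, 0.241] pointing down, gripper open.
Joint ranges: [-2.96, 2.96], [-0.89, 2.26], [0.02, 2.5], [-1.34, 4.48], [0, 2.73], [-2.66, 2.66]. Speed limits (rad/s): [2.39, 2.39, 2.79, 3.14, 3.14, 3.14].

## Interface

Orientations are given as a rotation vector (axis times angle).
In Python, from plant import robot gives the robot as it stands.
- The arm moves only by the shell command python3 inch.py 'ROWS' [FORCE]. ROWS is a JSON object whose key "increments" holds a list of rows, 1 to 20 of them, each of 5 numbers: the finger opening in m, then dx, dy, dz in shares of the most that a row can go, 1 being 50 mm, then a turn about the tool's z in rad; each row shifts and turns the commanded pose from where the row before left it, along the tool's axes as they then stand; what a row does not reach is not made up. A row lasts 1/10 s, in which the tool goes at most 0.05 m and 0.15 rad, less where a joint would pass 70% of its speed; a pose out of reach is approached as far as the arm can. The fingers move at their own pace and stop on an object; FORCE is the grip in N (left out, the last holds). Time passes only in rows, so rows that do not move let the fingers close. It prints the time, the measured TCP pose, the force, the opening and the grip force at its end. Input that does not fit is refused with a message, and nothing moves.
- robot.read_state(): the state, without advancing time (a new reading comes with each control period).
- robot.read_camera(name): name is "scene" or "side" or "wrist"; returns a dict with "image" (420x560x3 uint8, red, green, blue), "fx", "fy", "cx", "cy" (pixels), "dist" ([k1, k2, p1, p2, k3] as OpenCV has them; the pictures are not rectified), "R" (3x3) and "t" (3): a world point X has camera coordinates R X + t. Camera axes: x right, y down, z forward; pixel columns grow to the right and rows downward; lengths in m; the calibration is good to about 2 mm. A picture is of the moment at which its call begins. There is no depth.
- robot.close_job(): hands the job in; it is judged then, once.
The state is a dict: "t": time; "q": joint angles; "dq": joint speeds; "joint_torque": joint torques, N m; "tool_pos": TCP position; "orientation": TCP orientation; "force": force on the tool from outside, world axes, zero at the start; "wrist_torque": the same for the moment, N m; "opening": finger opening in m; "gripper_force": force on a finger pad.
Only numpy, scipy, OpenCV 4.12 (cv2) and the standard library are available. Lean on these libraries where they do the work, as an engineer would, in place of code of your own. Each camera call takes 0.05 s, during which the arm holds its last target. There are 200 camera calls.

## Task

Load the spring-fed feeder. First lay the flat cassette in the mouth between the corner guides and press it down against the spring until both end catches snap back over it; only then put the thicker filler block in on top and press it down the same way, so that both lie level in the feeder, held under the closed catches. Leave the stamp, ink pad and timer alone.

Things in the scene. Friction and masses are not known exactly. Their poses are not given: they have to be found in the camera images.
- feeder: feeder fixed to the bench: 170 x 96 mm aluminium base plate, four steel corner guides, top 98 mm up, flared above that to 110 mm. Origin: centre of its underside, on the bench; z up, x along the length. Opening between the guides 115 x 61 mm (2.5 mm clear all round). The middle 83 mm of each long side is open above 34 mm, for fingers
- feeder_mouth (a point): centre of the mouth, 82 mm above the feeder's origin, axes as the feeder's: a piece laid in the mouth rests here with its underside, on the two closed catches, which reach 5 mm over each end of the piece. Pressed down in the middle (5 to 15 N) it folds the catches down and passes them
- feeder_depth (a point): 63 mm above the feeder's origin, axes as the feeder's: press until the piece's top is at this height, right for either piece (needed: 66 mm or lower); both catches then snap shut over it, and on release the spring lifts its top against their undersides, 78 mm above the origin. Undersides then: cassette alone 58 mm up; with both, filler 48 mm, cassette 28 mm
- follower (a joint): depression of the spring follower: 0 empty and up (its plate top at z 77 mm in the feeder), 0.067 m fully down (plate top at z 10 mm); about 0.019 with the cassette loaded alone and 0.049 with both. Spring 60 N/m, 3 N when up, 7 N fully down
- catch_near (a joint): one-way catch at the feeder's -x end: 0 closed (level, reaching inward), grows to 1.5 rad as it is folded down; sprung shut, cannot be lifted above 0
- catch_far (a joint): the same at the feeder's +x end
- cassette: the flat cassette, plain grey plastic slab 110 x 56 x 20 mm with a paper field and dark slots on its top; 0.08 kg; lies flat on the bench. Origin: centre of its underside, x along the length, z up. Grasp across the 56 mm width
- filler: the filler block, plain grey plastic slab 110 x 56 x 30 mm with thin grooves along its sides and a bare top; 0.10 kg; lies flat on the bench. Origin: centre of its underside, x along the length, z up. Grasp across the 56 mm width
- stamp: bystander: wooden hand stamp 29 x 50 x 78 mm, origin under its centre
- ink_pad: bystander: flat ink pad 75 x 112 x 18 mm, origin under its centre
- timer: bystander: small bench timer 68 x 62 x 24 mm, origin under its centre

How it is judged:
By the outcome, as a careful person would: the job done as asked, in the order asked, and still so for the second after the job is handed in, with the robot touching nothing.
It also fails if it takes over 64 s, if anything falls off the work surface, if the arm or the gripper's body presses on something with over 40 N, if the wrist force passes 120 N, or if a joint passes its speed limit or range.

## Working session

There is one attempt and no reset: what is moved stays moved. The work goes in short steps, Python scripts to look and compute and a shell command to move; the robot and the scene stay as the last step left them, time stands still between calls to the robot, and variables do not carry over. Pictures are saved under pics/ and viewed, at most 10 in all, crops included, and the job is handed in when it is done.

```bash
ls; mkdir -p pics; python3 - <<'E'
from plant import robot
import cv2,numpy as np
ims=[]
for n in ("scene","side"):
    c=robot.read_camera(n); cv2.imwrite(f"pics/{n}0.png",c["image"][:,:,::-1])
    print(n,c["fx"],c["cx"],c["cy"],c["dist"],(-np.array(c["R"]).T@c["t"]).round(3))
s=robot.read_state();print(s["t"],s["tool_pos"],s["orientation"],s["opening"])
E
```

```text
inch.py
pics
plant.py
scene 428.08607398047803 275.38235822410485 209.8786258681997 [-0.04688012  0.          0.          0.          0.        ] [-0.09  -0.58   0.708]
side 485.120016525833 282.1238431973845 212.09788994980107 [-0.08543719  0.          0.          0.          0.        ] [0.734 0.95  0.635]
0.1 [0.25139382 0.54427541 0.23968599] [-6.74437788e-01 -3.06784908e+00  2.47552722e-03] 0.09251627271766714
```

View pics/scene0.png

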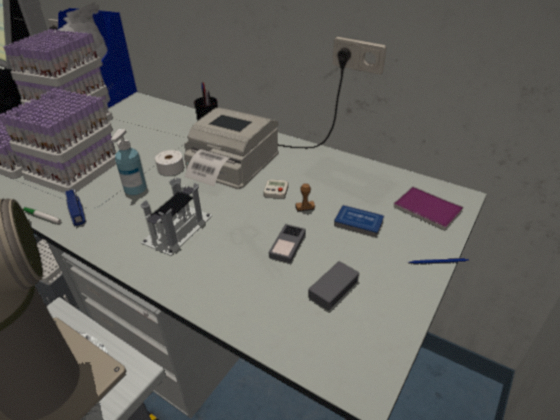

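View pics/side0.png

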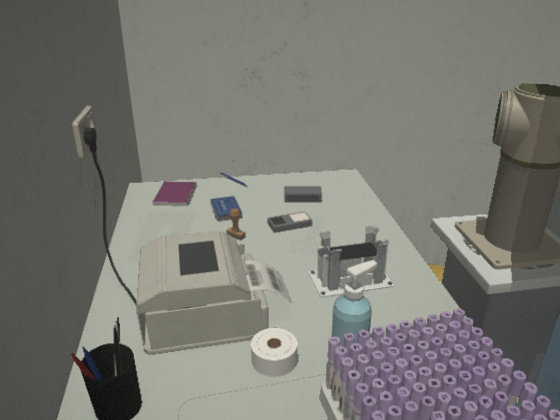

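The scene view shows the cassette at about (288,243), the filler at (334,285) and the feeder at (177,222). In the side view they are at (290,222), (302,194) and (350,262). Next I'll get rough positions by ray casting.

```bash
cat > h.py <<'E'
import cv2,numpy as np
from plant import robot
from scipy.spatial.transform import Rotation as Ro
def cam(n,f=None):
    c=robot.read_camera(n); c["K"]=np.array([[c["fx"],0,c["cx"]],[0,c["fy"],c["cy"]],[0,0,1]])
    c["R"]=np.array(c["R"]);c["t"]=np.array(c["t"]);c["dist"]=np.array(c["dist"],float)
    c["bgr"]=c["image"][:,:,::-1].copy()
    if f: cv2.imwrite(f"pics/{f}.png",c["bgr"])
    return c
def ray(c,uv):
    p=cv2.undistortPoints(np.array(uv,float).reshape(-1,1,2),c["K"],c["dist"])[:,0]
    return -c["R"].T@c["t"], np.c_[p,np.ones(len(p))]@c["R"]
def plane(c,uv,z):
    o,d=ray(c,uv); return o+d*((z-o[2])/d[:,2])[:,None]
def tri(c1,uv1,c2,uv2):
    out=[]
    for a,b in zip(np.reshape(uv1,(-1,2)),np.reshape(uv2,(-1,2))):
        o1,d1=ray(c1,a);o2,d2=ray(c2,b);d1=d1[0];d2=d2[0]
        s=np.linalg.lstsq(np.c_[d1,-d2],o2-o1,rcond=None)[0]
        p,q=o1+s[0]*d1,o2+s[1]*d2
        out.append(np.r_[(p+q)/2,np.linalg.norm(p-q)])
    return np.array(out)
def toolrel(p,st=None):
    st=st or robot.read_state(); R=Ro.from_rotvec(st["orientation"])
    return R.inv().apply(np.array(p)-st["tool_pos"])
def yaw(st=None):  # world angle of the tool's closing line y
    st=st or robot.read_state(); y=Ro.from_rotvec(st["orientation"]).as_matrix()[:,1]
    return np.arctan2(y[1],y[0])
E
python3 - <<'E'
from h import *
a=cam("scene");b=cam("side");w=cam("wrist","w0")
np.set_printoptions(precision=4,suppress=True)
print("cass",tri(a,(288,241),b,(290,220)),plane(a,(288,241),.02))
print("fill",tri(a,(334,283),b,(302,191)),plane(a,(334,283),.03))
print("feeder",plane(a,(177,232),.0), plane(b,(350,280),0),tri(a,(173,206),b,(355,250)))
st=robot.read_state();print("wrist cam in tool",toolrel(-w["R"].T@w["t"]),"axes",Ro.from_rotvec(st["orientation"]).as_matrix().T@w["R"].T,w["fx"],w["dist"],yaw())
# base plate corners scene: left,bottom,right
print(plane(a,[(143,238),(167,250),(211,216)],0))
print("cass corners",plane(a,[(280,226),(305,230),(295,261),(270,254)],.02))
print("fill corners",plane(a,[(337,262),(358,269),(335,306),(309,291)],.03))
for n in toolrel([[.4,0,.3]]):print(n)
E
```

```text
cass [[ 0.5474 -0.1796  0.0148  0.004 ]] [[ 0.545  -0.1828  0.02  ]]
fill [[ 0.4833 -0.3362  0.022   0.0012]] [[ 0.4758 -0.3389  0.03  ]]
feeder [[0.4449 0.0851 0.    ]] [[0.4547 0.0942 0.    ]] [[0.4499 0.089  0.0766 0.0057]]
wrist cam in tool [ 0.0848  0.0002 -0.1427] axes [[-0.0012 -0.9543 -0.2988]
 [ 1.     -0.0009 -0.0013]
 [ 0.0009 -0.2988  0.9543]] 370.5131088226348 [-0.0067  0.      0.      0.      0.    ] 1.1380184616242481
[[0.3829 0.1425 0.    ]
 [0.3834 0.06   0.    ]
 [0.5398 0.0524 0.    ]]
cass corners [[ 0.5812 -0.1372  0.02  ]
 [ 0.6004 -0.1973  0.02  ]
 [ 0.4969 -0.2311  0.02  ]
 [ 0.486  -0.1708  0.02  ]]
fill corners [[ 0.5342 -0.3165  0.03  ]
 [ 0.539  -0.3647  0.03  ]
 [ 0.4227 -0.3682  0.03  ]
 [ 0.4293 -0.3052  0.03  ]]
[-0.3632 -0.4321 -0.0595]
```

Careful with the scale: shifts go in shares of 50 mm. That gives: -0.05 m is -1, -0.045 m is -0.9.

```bash
python3 inch.py '{"increments":[[0.09, 0, 0, -1, -0.15], [0.09, 0, 0, -1, -0.15], [0.09, 0, 0, 0, -0.133], [0.09, -0.3, -0.9, 0, 0], [0.09, -0.3, -0.9, 0, 0], [0.09, -0.3, -0.9, 0, 0], [0.09, -0.3, -0.9, 0, 0], [0.09, -0.3, -0.9, 0, 0], [0.09, -0.3, -0.9, 0, 0], [0.09, -0.3, -0.9, 0, 0], [0.09, -0.3, -0.9, 0, 0], [0.09, -0.3, -0.9, 0, 0], [0.09, -0.3, -0.9, 0, 0], [0.09, 0, 0, 0, 0], [0.09, 0, 0, 0, 0]]}'
python3 - <<'E'
from h import *
w=cam("wrist","w1"); import pickle; pickle.dump(w,open("w1.pkl","wb")); print(yaw())
E
```

```text
t: 1.75
tool_pos: [0.4019, 0.0938, 0.3406]
orientation: [-0.005, -3.141, -0.001]
force: [0.1, 1.0, 0.4]
opening: 0.0902
gripper_force: 0.0
1.5697729815514476
```

View pics/w1.png

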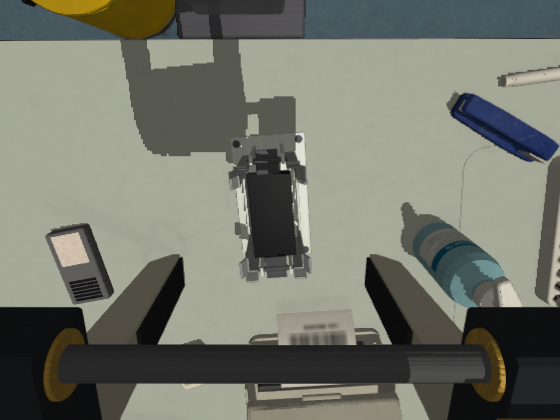

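The wrist view shows the feeder with its dark follower plate at cols 246–297, rows 172–258. Base plate corners are near (231,138), (303,134), (243,280) and (311,277), and the cassette is at (80,263). Next is a second viewpoint over the pieces.

In the tool's units: -0.048 m is -0.96, 0.004 m is 0.08.

```bash
python3 inch.py '{"increments":[[0.09, 0.08, -0.96, 0, 0], [0.09, 0.08, -0.96, 0, 0], [0.09, 0.08, -0.96, 0, 0], [0.09, 0.08, -0.96, 0, 0], [0.09, 0.08, -0.96, 0, 0], [0.09, 0, 0, 0, 0], [0.09, 0, 0, 0, 0]]}'
python3 - <<'E'
from h import *
w=cam("wrist","w2"); import pickle; pickle.dump(w,open("w2.pkl","wb"))
E
```

```text
t: 2.5
tool_pos: [0.382, -0.1447, 0.3405]
orientation: [-0.0, -3.141, -0.001]
force: [-0.2, 0.8, 0.2]
opening: 0.0901
gripper_force: 0.0
```

View pics/w2.png

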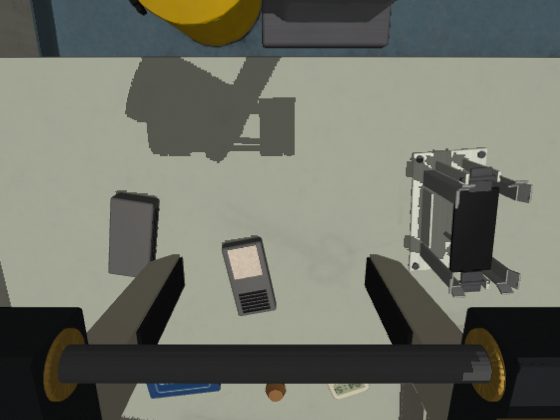

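```bash
cat > seg.py <<'E'
from h import *
def quad(bgr,roi,lo,hi):
    x0,y0,x1,y1=roi; g=cv2.cvtColor(bgr[y0:y1,x0:x1],cv2.COLOR_BGR2GRAY)
    S=4; g=cv2.resize(g,None,fx=S,fy=S,interpolation=cv2.INTER_CUBIC)
    m=((g>=lo)&(g<hi)).astype(np.uint8)*255
    m=cv2.morphologyEx(m,cv2.MORPH_OPEN,np.ones((9,9)))
    cs,_=cv2.findContours(m,cv2.RETR_EXTERNAL,cv2.CHAIN_APPROX_NONE)
    c=cv2.convexHull(max(cs,key=cv2.contourArea))
    r=cv2.minAreaRect(c); q=cv2.boxPoints(r)
    vis=cv2.cvtColor(g,cv2.COLOR_GRAY2BGR); cv2.polylines(vis,[q.astype(int)],True,(0,0,255),1);cv2.drawContours(vis,[c],-1,(0,255,0),1)
    return (q+.5)/S-.5+[x0,y0],vis,g
E
python3 - <<'E'
from seg import *
import pickle
w1,w2=[pickle.load(open(f,"rb")) for f in("w1.pkl","w2.pkl")]
V=[]
for n,w,roi,lo,hi in [("c1",w1,(40,215,120,310),55,125),("c2",w2,(215,230,285,320),55,125),("f2",w2,(100,180,170,285),55,125),("p1",w1,(236,160,306,265),0,45),("p2",w2,(440,175,505,280),0,45)]:
    q,v,g=quad(w["bgr"],roi,lo,hi); print(n,q.round(1).tolist()); V.append(cv2.copyMakeBorder(v,0,424-v.shape[0],0,4,0)[:, :])
    print([int(x) for x in np.percentile(g,[2,10,25,50,75,90])])
im=np.hstack(V); print(im.shape); im=cv2.resize(im,(800,int(im.shape[0]*800/im.shape[1])) if 0 else None,fx=.55,fy=.55,interpolation=cv2.INTER_AREA) ; cv2.imwrite("pics/q.png",im);print(im.shape)
E
```

```text
c1 [[43.9, 234.7], [80.6, 220.7], [109.8, 297.2], [73.1, 311.2]]
[18, 42, 92, 164, 167, 189]
c2 [[220.4, 248.0], [261.5, 238.4], [278.0, 308.9], [236.9, 318.5]]
[27, 57, 95, 161, 162, 186]
f2 [[107.2, 283.7], [109.8, 197.0], [171.6, 198.9], [169.0, 285.5]]
[28, 73, 90, 92, 161, 162]
p1 [[244.7, 161.6], [288.0, 157.9], [296.3, 254.7], [253.1, 258.4]]
[30, 33, 37, 45, 101, 194]
p2 [[446.5, 270.7], [455.9, 181.7], [499.6, 186.3], [490.2, 275.3]]
[21, 25, 26, 50, 80, 160]
(424, 1440, 3)
(233, 792, 3)
```

View pics/q.png

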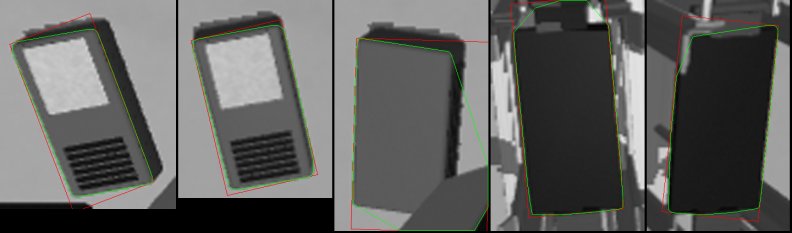

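The crops show clean outlines for the cassette top. The follower plate runs from row 172 down, and the filler is partly hidden by a finger, so I'll measure it later.

```bash
cat >> seg.py <<'E'
def hull(bgr,roi,lo,hi,k=9):
    x0,y0,x1,y1=roi; g=cv2.cvtColor(bgr[y0:y1,x0:x1],cv2.COLOR_BGR2GRAY); S=4
    g=cv2.resize(g,None,fx=S,fy=S,interpolation=cv2.INTER_CUBIC)
    m=cv2.morphologyEx(((g>=lo)&(g<hi)).astype(np.uint8)*255,cv2.MORPH_OPEN,np.ones((k,k)))
    cs,_=cv2.findContours(m,cv2.RETR_EXTERNAL,cv2.CHAIN_APPROX_NONE)
    return (cv2.convexHull(max(cs,key=cv2.contourArea))[:,0]+.5)/S-.5+[x0,y0]
def rect(c,h,z):
    p=plane(c,h,z)[:,:2].astype(np.float32); (x,y),(a,b),_=r=cv2.minAreaRect(p)
    q=cv2.boxPoints(r); e=max((q[1]-q[0],q[2]-q[1]),key=np.linalg.norm); e=e*np.sign(e[0])
    return np.array([x,y,max(a,b),min(a,b),np.arctan2(e[1],e[0])])
def height(c1,h1,c2,h2,zs):
    """plane height at which the two outlines' rectangles coincide (z, centre gap)"""
    d=[np.linalg.norm(rect(c1,h1,z)[:2]-rect(c2,h2,z)[:2]) for z in zs]; i=int(np.argmin(d)); return zs[i],d[i]
E
cat > m.py <<'E'
from seg import *
import pickle
np.set_printoptions(precision=4,suppress=True)
w1,w2=[pickle.load(open(f,"rb")) for f in("w1.pkl","w2.pkl")]
h1=hull(w1["bgr"],(40,215,120,310),55,125);h2=hull(w2["bgr"],(215,230,285,320),55,125)
print("cass",height(w1,h1,w2,h2,np.arange(0,.06,.001)));print(rect(w1,h1,.02),rect(w2,h2,.02))
for hi in(45,55):
  p1=hull(w1["bgr"],(236,173,306,265),0,hi);p2=hull(w2["bgr"],(440,188,505,280),0,hi)
  print("foll",height(w1,p1,w2,p2,np.arange(.04,.11,.001)));print(rect(w1,p1,.077),rect(w2,p2,.077))
# base plate: white/grey corners by hand
c1=[(231,138),(303,134),(243,280),(311,277)]
print(plane(w1,c1,.0))
E
python3 m.py; python3 - <<'E'
import cv2,pickle,numpy as np
w1,w2=[pickle.load(open(f,"rb"))["bgr"] for f in("w1.pkl","w2.pkl")]
a=cv2.resize(w1[120:290,220:320],None,fx=3.5,fy=3.5,interpolation=cv2.INTER_CUBIC)
b=cv2.resize(w2[135:305,405:533],None,fx=3.5,fy=3.5,interpolation=cv2.INTER_CUBIC)
cv2.imwrite("pics/f.png",np.hstack([a,b]))
E
```

```text
cass (np.float64(0.019), np.float64(0.0005752036759888698))
[ 0.5435 -0.1776  0.1096  0.0558  0.1963] [ 0.544  -0.1783  0.1088  0.058   0.1944]
foll (np.float64(0.07400000000000004), np.float64(0.0009265079740411243))
[0.4512 0.0909 0.1042 0.0506 0.0727] [0.452  0.0889 0.1043 0.0518 0.0776]
foll (np.float64(0.08900000000000005), np.float64(0.0067273983251710245))
[0.4514 0.0907 0.1046 0.052  0.0744] [0.4589 0.0972 0.1193 0.0683 0.1118]
[[ 0.3713  0.0387  0.    ]
 [ 0.3666  0.1315  0.    ]
 [ 0.5753  0.0481 -0.    ]
 [ 0.5709  0.1469 -0.    ]]
```

View pics/f.png

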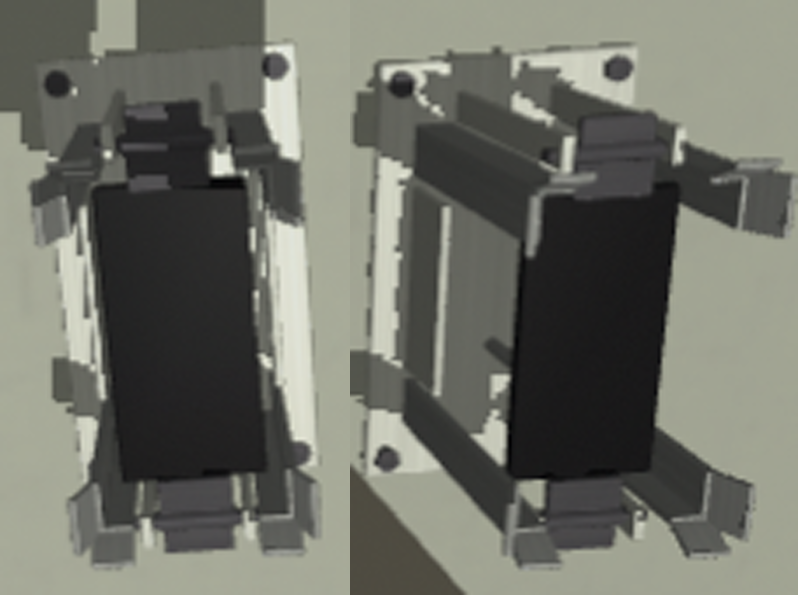

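The zoomed crops show the follower's corners. In w1 they are at crop (94,187), (245,179), (123,482) and (266,470). In w2 they are at (525,197), (678,184), (508,480) and (650,470).

```bash
cat >> m.py <<'E'
print("---")
a=(np.array([(94,187),(245,179),(123,482),(266,470)])+.5)/3.5-.5+[220,120]
b=(np.array([(525,197),(678,184),(508,480),(650,470)])-[350,0]+.5)/3.5-.5+[405,135]
T=tri(w1,a,w2,b);print(T,T.mean(0))
for w,u in((w1,a),(w2,b)):
    P=plane(w,u,.077)[:,:2];print(P.mean(0),np.linalg.norm(P[0]-P[2]),np.linalg.norm(P[0]-P[1]),[np.arctan2(*(P[i+2]-P[i])[::-1]) for i in(0,1)],[np.arctan2(*(P[i+1]-P[i])[::-1])-np.pi/2 for i in(0,2)])
# plate holes (crop)
print(plane(w1,(np.array([(57,84),(275,66),(300,452)])+.5)/3.5-.5+[220,120],.006))
print(plane(w2,(np.array([(402-350,84),(618-350,67),(387-350,459)])+.5)/3.5-.5+[405,135],.006))
st=robot.read_state();print("rel cass",toolrel([.5437,-.178,.02],st),st["q"][5],robot.read_state()["t"])
E
python3 m.py | sed -n '/---/,$p'
```

```text
---
[[0.4031 0.0629 0.072  0.0013]
 [0.3994 0.1116 0.0735 0.0007]
 [0.5051 0.0704 0.0746 0.0001]
 [0.5011 0.1196 0.0746 0.0004]] [0.4522 0.0911 0.0737 0.0006]
[0.4511 0.0912] 0.10287516890724659 0.04813966405915581 [np.float64(0.06959968336067056), np.float64(0.07872913112515478)] [np.float64(0.04901531758674671), np.float64(0.0864583220169659)]
[0.4512 0.0893] 0.10173422429995112 0.0492027567506606 [np.float64(0.08580977644687983), np.float64(0.08401695354209683)] [np.float64(0.08689256664769984), np.float64(0.07506857098988373)]
[[0.3778 0.0455 0.006 ]
 [0.3716 0.125  0.006 ]
 [0.5239 0.1372 0.006 ]]
[[0.3776 0.0443 0.006 ]
 [0.3713 0.1236 0.006 ]
 [0.5303 0.0559 0.006 ]]
rel cass [-0.1614 -0.0347  0.3206] -2.058655702851549 2.55
```

Two views agree on both. The cassette is at (0.5437, -0.178), yaw 0.195, top about 19–20 mm. The feeder is at (0.451, 0.0905), yaw 0.078. I'll approach the cassette.

```bash
python3 inch.py '{"increments":[[0.092, -0.806, -0.174, 0.5, 0], [0.092, -0.806, -0.174, 0.5, 0], [0.092, -0.806, -0.174, 0.5, 0], [0.092, -0.808, -0.172, 0.5, 0], [0.092, 0, 0, 0.9, -0.1], [0.092, 0, 0, 0.9, -0.095], [0.092, 0, 0, 0, 0], [0.092, 0, 0, 0, 0]]}' 30
cat > rel.py <<'E'
import sys
from h import *
x,y,z,yw=map(float,sys.argv[1:5]); st=robot.read_state()
d=toolrel([x,y,z],st); t=yaw(st)-np.pi/2-yw; t=(t+np.pi/2)%np.pi-np.pi/2
print("tool d",d.round(4),"turn",round(t,4),"q",np.round(st["q"],2),"t",st["t"])
E
python3 rel.py .5437 -.178 .026 .195
```

```text
t: 3.35
tool_pos: [0.5432, -0.1774, 0.1509]
orientation: [0.307, -3.125, -0.002]
force: [-0.8, 0.4, 1.1]
opening: 0.092
gripper_force: 0.0
tool d [-0.0006 -0.0008  0.1249] turn 0.0006 q [-0.41  0.12  1.67  0.    1.36 -2.17] t 3.35
```

```bash
python3 inch.py '{"increments":[[0.092, -0.012, -0.016, 0.9, 0], [0.092, 0, 0, 0.9, 0], [0.092, 0, 0, 0.5, 0], [0.092, 0, 0, 0.19, 0], [0.092, 0, 0, 0, 0], [0.05, 0, 0, 0, 0], [0.05, 0, 0, 0, 0], [0.05, 0, 0, 0, 0], [0.05, 0, 0, 0, 0], [0.05, 0, 0, 0, 0]]}' 30
```

```text
t: 4.35
tool_pos: [0.544, -0.1807, 0.0266]
orientation: [-0.306, 3.126, -0.0]
force: [-0.4, 1.0, 0.3]
opening: 0.0563
gripper_force: 0.6
```

In the tool's units: -0.045 m is -0.9, -0.03 m is -0.6.

```bash
python3 inch.py '{"increments":[[0.05, 0, 0, 0, 0], [0.05, 0, 0, 0, 0], [0.05, 0, 0, -0.6, 0], [0.05, 0, 0, -0.9, 0], [0.05, 0, 0, -0.9, 0], [0.05, 0, 0, -0.9, 0], [0.05, 0, 0, 0, 0]]}' 30
python3 rel.py .451 .0905 .2 .078
```

```text
t: 5.05
tool_pos: [0.5475, -0.1822, 0.1992]
orientation: [-0.305, 3.116, -0.009]
force: [1.6, -0.0, 0.0]
opening: 0.0555
gripper_force: 30.0
tool d [ 0.0418  0.2862 -0.0032] turn 0.1172 q [-0.41  0.08  1.62 -0.    1.43 -2.18] t 5.05
```

In the tool's units: 0.0477 m is 0.954, 0.007 m is 0.14.

```bash
python3 inch.py '{"increments":[[0.05, 0.14, 0.954, 0, 0], [0.05, 0.14, 0.954, 0, 0], [0.05, 0.14, 0.954, 0, 0], [0.05, 0.14, 0.954, 0, 0], [0.05, 0.14, 0.954, 0, 0], [0.05, 0.14, 0.954, 0, 0], [0.05, 0, 0, 0, 0.117], [0.05, 0, 0, 0, 0], [0.05, 0, 0, 0, 0], [0.05, 0, 0, 0, 0]]}' 30
python3 rel.py .451 .0905 .2 .078; python3 - <<'E'
from h import *
a=cam("wrist","w3"); print(yaw(),robot.read_state()["tool_pos"],robot.read_state()["orientation"])
s=cam("side"); c=cam("scene")
x=cv2.resize(s["bgr"][190:300,290:420],None,fx=3,fy=3);y=cv2.resize(c["bgr"][140:260,120:240],None,fx=3,fy=3)
H=max(x.shape[0],y.shape[0]);p=lambda i:cv2.copyMakeBorder(i,0,H-i.shape[0],0,4,0)
cv2.imwrite("pics/s3.png",np.vstack([cv2.resize(np.hstack([p(x),p(y)]),None,fx=.6,fy=.6),np.zeros((4,int((x.shape[1]+y.shape[1]+8)*.6+.5),3),np.uint8)])[:, :]) if 0 else cv2.imwrite("pics/s3.png",np.hstack([p(x),p(y)]))
E
```

```text
t: 6.05
tool_pos: [0.4472, 0.0911, 0.1907]
orientation: [0.124, -3.139, 0.0]
force: [0.2, 0.8, -1.4]
opening: 0.0556
gripper_force: 30.0
tool d [-0.0037 -0.0009 -0.0093] turn 0.0011 q [ 0.09 -0.24  1.94 -0.    1.45 -1.56] t 6.05
1.649017679696007 [0.44728862 0.0910235  0.19079847] [ 1.22815425e-01 -3.13860251e+00  2.70156874e-04]
```

View pics/w3.png

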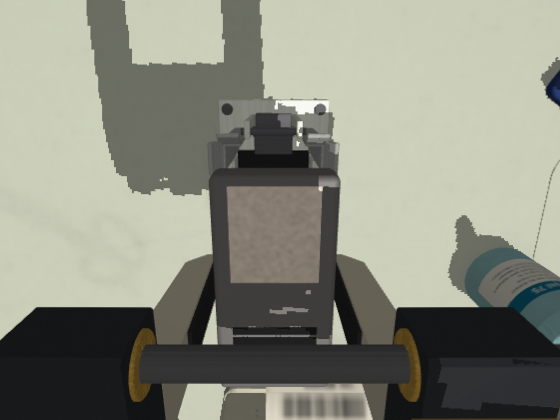

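The view shows the near end of the held cassette: edge row about 170, cols 212–339. The feeder holes are at (227,109) and (321,109), with the near catch at cols 254–298. Next I'll check the held offset and feeder pose from this view.

```bash
python3 - <<'E'
from h import *
np.set_printoptions(precision=4,suppress=True)
w=cam("wrist"); g=cv2.cvtColor(w["bgr"],cv2.COLOR_BGR2GRAY)
for n,(x0,y0,x1,y1) in {"hL":(217,101,236,118),"hR":(311,101,330,118)}.items():
    m=(g[y0:y1,x0:x1]<75).astype(np.uint8);k,l,s,c=cv2.connectedComponentsWithStats(m);i=1+np.argmax(s[1:,4]);u=c[i]+[x0,y0];print(n,u,s[i,4],plane(w,u,.006))
hs=plane(w,[(227,109),(321,109)],.006)
print(g[150:182:1,225],g[150:182,332]);print(g[270,200:225],g[270,325:350])
st=robot.read_state();z=st["tool_pos"][2]-.0066
e=plane(w,[(275,170.5),(212.5,200),(338.5,200),(212.5,300),(338.5,300)],z)
print(z,e,toolrel(e,st))
E
```

```text
hL [226.5109 108.7174] 92 [[0.3781 0.0454 0.006 ]]
hR [321.6 112.8] 5 [[0.3752 0.1268 0.006 ]]
[76 80 79 79 80 81 82 83 86 87 86 85 84 84 85 85 86 86 58 49 49 50 51 51
 51 54 56 60 60 61 62 62] [108 107  94  83  81  80  81  81  81  80  80  81  81  81  80  80  79  80
  80  64  50  50  50  50  53  66  81  94 104 114 124 134]
[97 97 96 96 97 97 97 97 93 78 31 18 19 29 53 58 58 59 60 62 62 62 62 62
 61] [61 62 61 62 62 61 61 59 58 55 44 18 17 22 51 89 96 96 97 97 97 97 97 97
 96]
0.18440093253651707 [[0.3928 0.0878 0.1844]
 [0.4073 0.0626 0.1844]
 [0.4032 0.1153 0.1844]
 [0.4548 0.0639 0.1844]
 [0.4505 0.1214 0.1844]] [[ 0.0547  0.0008  0.0066]
 [ 0.0421 -0.0254  0.0066]
 [ 0.0421  0.0274  0.0066]
 [-0.0054 -0.0279  0.0066]
 [-0.0055  0.0298  0.0066]]
```

In the tool's units: -0.0007 m is -0.014, 0.03 m is 0.6.

```bash
python3 inch.py '{"increments":[[0.05, -0.086, -0.014, 0.6, 0], [0.05, 0, 0, 0.4, 0], [0.05, 0, 0, 0, 0], [0.05, 0, 0, 0, 0]]}' 30; python3 rel.py .4516 .0906 .1086 .078
```

```text
t: 6.65
tool_pos: [0.4513, 0.0913, 0.1413]
orientation: [0.122, -3.138, 0.0]
force: [-0.0, 0.1, -1.3]
opening: 0.0555
gripper_force: 30.0
tool d [-0.0002 -0.0007  0.0327] turn -0.0001 q [ 0.09 -0.18  1.98 -0.    1.35 -1.56] t 6.65
```

In the tool's units: 0.01 m is 0.2, 0.007 m is 0.14.

```bash
python3 inch.py '{"increments":[[0.05, -0.004, -0.012, 0.2, 0], [0.05, 0, 0, 0.2, 0], [0.05, 0, 0, 0.14, 0], [0.05, 0, 0, 0.1, 0], [0.05, 0, 0, 0, 0], [0.05, 0, 0, 0, 0]]}' 30; python3 rel.py .4516 .0906 .1086 .078
```

```text
t: 7.25
tool_pos: [0.4522, 0.0911, 0.1096]
orientation: [-0.123, 3.138, -0.0]
force: [-0.6, -1.2, 4.7]
opening: 0.0559
gripper_force: 30.0
tool d [ 0.0007 -0.0004  0.001 ] turn 0.0003 q [ 0.09 -0.15  2.01 -0.    1.28 -1.56] t 7.25
```

```bash
python3 inch.py '{"increments":[[0.075, 0, 0, -0.02, 0], [0.075, 0, 0, 0, 0], [0.075, 0, 0, 0, 0], [0.075, 0, 0, -0.6, 0], [0.075, 0, 0, -0.9, 0], [0.075, 0.4, 0, -0.9, 0], [0.075, 0, 0, 0, 0], [0.075, 0, 0, 0, 0]]}' 30
python3 - <<'E'
from h import *
w=cam("wrist");s=cam("side")
a=cv2.resize(w["bgr"][80:340,180:380],None,fx=2,fy=2);b=cv2.resize(s["bgr"][200:330,300:400],None,fx=4,fy=4)
cv2.imwrite("pics/s4.png",np.hstack([a,b]));print((np.hstack([a,b])).shape)
E
```

```text
t: 8.05
tool_pos: [0.4325, 0.0896, 0.2315]
orientation: [-0.123, 3.136, 0.0]
force: [-0.1, -0.2, -0.1]
opening: 0.0752
gripper_force: 0.0
(520, 800, 3)
```

View pics/s4.png

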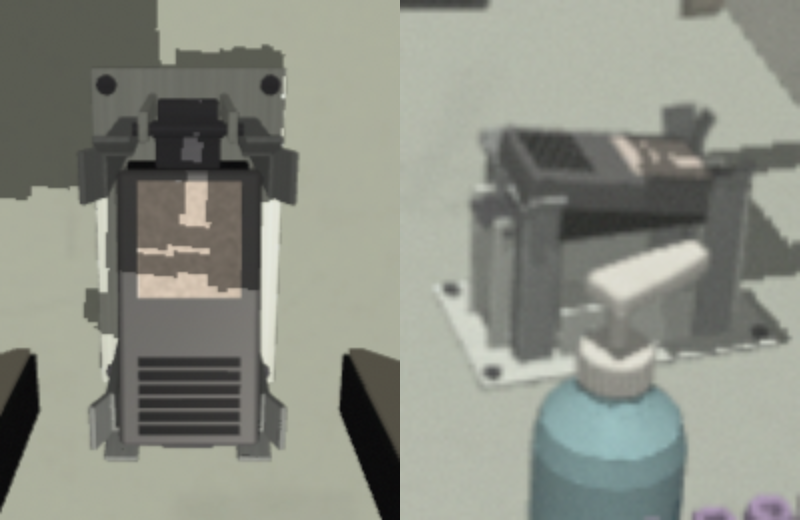

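The wrist crop shows the cassette in the mouth, but the side crop suggests the far (+x) end sits high, possibly on a flare. I'll triangulate the corners and slots to check.

```bash
python3 - <<'E'
from h import *
np.set_printoptions(precision=4,suppress=True)
w=cam("wrist");s=cam("side");c=cam("scene")
u=lambda p:(np.array(p)+.5)/2-.5+[180,80]
v=lambda p:(np.array(p)+.5)/4-.5+[300,200]
# paper corners: far-right/left in wrist crop ; slots end corners
a=[(137,181),(242,181),(240,299),(137,299),(240,437),(137,437)]
for z in(.098,.102,.106,.112): 
    P=plane(w,u([(118,169),(262,168),(122,444),(258,444)]),z); print(z,np.linalg.norm(P[0]-P[1]),np.linalg.norm(P[2]-P[3]),np.linalg.norm((P[0]+P[1]-P[2]-P[3])/2),P.mean(0))
cr=lambda c,x0,y0,x1,y1,f:cv2.resize(c["bgr"][y0:y1,x0:x1],None,fx=f,fy=f,interpolation=cv2.INTER_CUBIC)
x=cr(s,315,215,395,295,5);y=cr(c,140,170,220,250,5);cv2.imwrite("pics/s5.png",np.hstack([x,y]))
E
```

```text
0.098 0.05365950157675027 0.057045489533279536 0.11653365737945191 [0.4544 0.0921 0.098 ]
0.102 0.052875417722810486 0.056211928915517184 0.1148308432178055 [0.4529 0.092  0.102 ]
0.106 0.05209133386887069 0.055378368297754825 0.11312802905615899 [0.4513 0.0919 0.106 ]
0.112 0.050915208087961 0.054128027371111324 0.11057380781368933 [0.4489 0.0917 0.112 ]
```

View pics/s5.png

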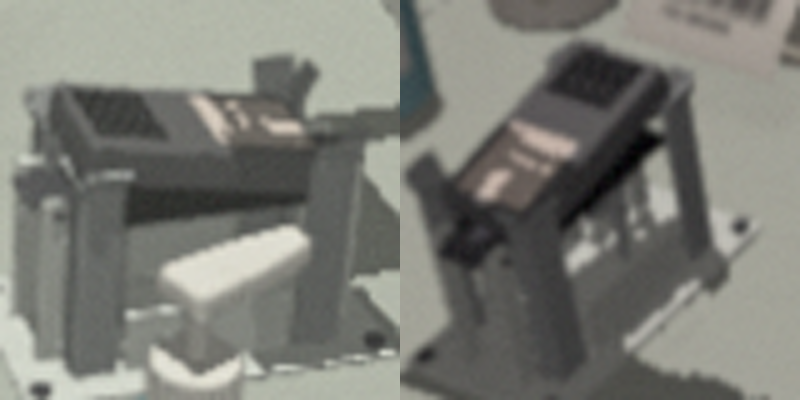

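The cassette is tilted, with the far end high and the near end dipped. Next I'll locate the two ends in the feeder frame.

```bash
python3 - <<'E'
from h import *
np.set_printoptions(precision=4,suppress=True)
w=cam("wrist");s=cam("side");c=cam("scene")
u=lambda p:(np.array(p)+.5)/2-.5+[180,80]
vs=lambda p:(np.array(p)+.5)/5-.5+[315,215]
vc=lambda p:(np.array(p)-[400,0]+.5)/5-.5+[140,170]
F=lambda P:np.c_[(P[:,:2]-[.451,.0906])@np.array([[np.cos(.078),-np.sin(.078)],[np.sin(.078),np.cos(.078)]]),P[:,2:]]
W=u([(242,181),(137,181),(240,299),(137,299),(240,437),(137,437),(240,358),(137,358)])
# scene: paper near corners? far paper edge, slots block corners ; side likewise (y+ side = right in wrist)
names=["paper far-end R","paper far-end L","slotfar R","slotfar L","slotnear R","slotnear L"]
wi=[2,3,4,5,6,7]
S=vs([(237,147),(192,97),(93,137),(65,92),(168,137),(140,93)])
C=vc([(512,122),(578,150),(573,52),(648,66),(548,88),(618,108)])
print(F(tri(w,W[wi],s,S)));print(F(tri(w,W[wi],c,C)));print(F(tri(s,S,c,C)))
for z in(.084,.088,.092):print(z,F(plane(w,u([(118,169),(262,168)]),z)))
for z in(.1,.104,.108):print(z,F(plane(w,u([(122,444),(258,444)]),z)))
E
```

```text
[[-0.0074  0.0214  0.104   0.0037]
 [-0.0051 -0.0196  0.1042  0.0017]
 [ 0.0516  0.0194  0.1133  0.006 ]
 [ 0.0515 -0.0211  0.1124  0.0047]
 [ 0.0188  0.0193  0.1093  0.0049]
 [ 0.0183 -0.0202  0.1086  0.0031]]
[[-0.0065  0.0192  0.1101  0.0032]
 [-0.0052 -0.0196  0.1057  0.0026]
 [ 0.0452  0.0204  0.1194  0.0003]
 [ 0.0488 -0.0205  0.1188  0.0063]
 [ 0.0182  0.0187  0.113   0.0069]
 [ 0.0202 -0.0213  0.1114  0.0095]]
[[-0.0047  0.0237  0.1064  0.0068]
 [-0.0037 -0.0192  0.1053  0.0008]
 [ 0.0527  0.0235  0.1161  0.0065]
 [ 0.0551 -0.0177  0.1165  0.0007]
 [ 0.0224  0.0199  0.1118  0.0019]
 [ 0.0226 -0.0207  0.1113  0.0062]]
0.084 [[-0.0526 -0.0269  0.084 ]
 [-0.0529  0.0295  0.084 ]]
0.088 [[-0.0533 -0.0265  0.088 ]
 [-0.0536  0.0291  0.088 ]]
0.092 [[-0.054  -0.0261  0.092 ]
 [-0.0543  0.0287  0.092 ]]
0.1 [[ 0.0598 -0.0271  0.1   ]
 [ 0.0598  0.0295  0.1   ]]
0.104 [[ 0.0574 -0.0266  0.104 ]
 [ 0.0574  0.029   0.104 ]]
0.108 [[ 0.0549 -0.0262  0.108 ]
 [ 0.055   0.0286  0.108 ]]
```

The tilt is about 0.16 rad: the far end's underside is at about .095 and the near end's at about .076. It must have pitched in the grip. To level it, I'll push gently on the high far end with closed fingertips.

```bash
python3 rel.py .4829 .0931 .145 .078; python3 inch.py '{"increments":[[0.0, -0.5, 0, 0.4, 0], [0.0, -0.5, 0, 0.5, 0], [0.0, 0, 0, 0.5, 0], [0, 0, 0, 0.2, 0], [0, 0, 0, 0, 0], [0, 0, 0, 0, 0], [0, 0, 0, 0, 0]]}' 30; python3 rel.py .4829 .0931 .132 .078
```

```text
tool d [-0.0518 -0.0004  0.084 ] turn 0.0002 q [ 0.09 -0.31  1.92 -0.    1.53 -1.56] t 8.45
t: 9.15
tool_pos: [0.4824, 0.0935, 0.1519]
orientation: [-0.123, 3.137, 0.0]
force: [-0.2, -0.2, -0.8]
opening: 0.0236
gripper_force: 0.0
tool d [-0.0004 -0.0004  0.0199] turn 0.0003 q [ 0.09 -0.11  1.89  0.    1.35 -1.56] t 9.15
```

In the tool's units: 0.01 m is 0.2, 0.005 m is 0.1.

```bash
python3 inch.py '{"increments":[[0, 0, 0, 0.2, 0], [0, 0, 0, 0.1, 0], [0, 0, 0, 0.04, 0], [0, 0, 0, 0, 0], [0, 0, 0, 0, 0]]}' 30; for i in 1 2 3; do :; done; python3 inch.py '{"increments":[[0, 0, 0, 0.08, 0], [0, 0, 0, 0.08, 0], [0, 0, 0, 0, 0]]}'
```

```text
t: 9.65
tool_pos: [0.4821, 0.0935, 0.1349]
orientation: [-0.123, 3.138, 0.0]
force: [-6.0, -0.6, 15.0]
opening: 0.0003
gripper_force: 7.9
t: 9.95
tool_pos: [0.479, 0.0933, 0.1266]
orientation: [0.123, -3.133, 0.001]
force: [-24.6, -2.4, 28.1]
opening: 0.0005
gripper_force: 18.4
```

In the tool's units: -0.04 m is -0.8, -0.03 m is -0.6.

```bash
python3 inch.py '{"increments":[[0, 0, 0, -0.6, 0], [0, 0, 0, -0.8, 0], [0, 0.6, 0, -0.6, 0], [0.0, 0.4, 0, 0, 0], [0, 0, 0, 0, 0], [0, 0, 0, 0, 0]]}' 30
python3 - <<'E'
from h import *
w=cam("wrist");s=cam("side")
a=cv2.resize(w["bgr"][80:340,170:370],None,fx=2,fy=2);b=cv2.resize(s["bgr"][210:306,315:395],None,fx=5,fy=5)
b=cv2.copyMakeBorder(b,0,520-b.shape[0],0,0,0)
cv2.imwrite("pics/s6.png",np.hstack([a,b]));print((np.hstack([a,b])).shape)
E
```

```text
t: 10.55
tool_pos: [0.4318, 0.0895, 0.2247]
orientation: [-0.123, 3.139, 0.0]
force: [-0.7, -0.4, 0.5]
opening: 0.0005
gripper_force: 0.0
(520, 800, 3)
```

View pics/s6.png

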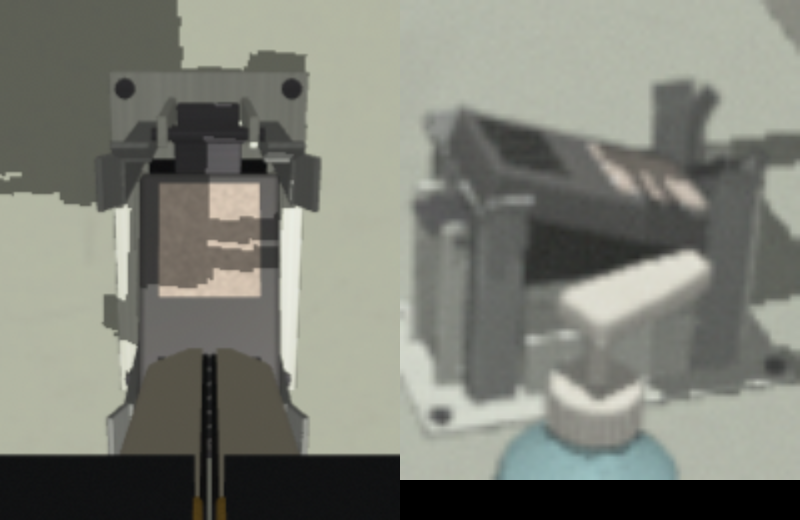

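The far end is still wedged high and the near end went lower. I'll triangulate the tilt.

```bash
python3 - <<'E'
from h import *
np.set_printoptions(precision=4,suppress=True)
w=cam("wrist");s=cam("side")
u=lambda p:(np.array(p)+.5)/2-.5+[170,80]
v=lambda p:(np.array(p)-[400,0]+.5)/5-.5+[315,210]
F=lambda P:np.c_[(P[:,:2]-[.451,.0906])@np.array([[np.cos(.078),-np.sin(.078)],[np.sin(.078),np.cos(.078)]]),P[:,2:]]
P=F(tri(w,u([(262,183),(158,183),(262,297),(158,297)]),s,v([(708,208),(668,178),(635,195),(587,145)])));print(P)
for z in(.07,.078,.086,.094):print(z,F(plane(w,u([(141,175),(280,175)]),z)))
print("catch tip",F(plane(w,u([(208,170),(240,170)]),.082)))
E
```

```text
[[-0.0448  0.0213  0.0794  0.0019]
 [-0.0433 -0.0201  0.0701  0.001 ]
 [-0.0058  0.023   0.0942  0.0055]
 [-0.0028 -0.0193  0.0934  0.0004]]
0.07 [[-0.0471 -0.0267  0.07  ]
 [-0.047   0.0297  0.07  ]]
0.078 [[-0.0486 -0.0259  0.078 ]
 [-0.0485  0.0289  0.078 ]]
0.086 [[-0.0501 -0.0252  0.086 ]
 [-0.05    0.0281  0.086 ]]
0.094 [[-0.0516 -0.0245  0.094 ]
 [-0.0516  0.0274  0.094 ]]
catch tip [[-0.0513  0.0005  0.082 ]
 [-0.0513  0.0129  0.082 ]]
```

```bash
python3 - <<'E'
from h import *
import pickle
np.set_printoptions(precision=4,suppress=True,linewidth=150)
g=cv2.cvtColor(cv2.imread("pics/w3.png"),cv2.COLOR_BGR2GRAY).astype(int)
for r in (185,200,220,240,260,300,310): print(r,g[r,200:236],g[r,316:346])
E
```

```text
185 [108 107 107 107 106 106 106 106  95  52  58  58  60  61  61  62  62  62  62  62  61  62  62  62  62  62  62  62  62  62  61  61  62  61  62  62] [ 62  62  93 146 145 146 146 147 146 146 146 147 148 148 148 148 148 149 147 138 128 118 106 104 150 205 205 205 204 204]
200 [205 206 205 205 204 201 200 199 198 172  53  57  58  60  61  62  62  62  62  62  62  61  62  62  62  61  69  97 126 125 126 126 126 125 124 126] [123 123 125 126 127 116  63  62  62  62  61  62  61  61  61  62  62  61  61  60  59  58  67 134 204 204 204 205 206 205]
220 [204 205 205 204 205 205 205 204 204 204 181  53  58  57  60  61  62  61  61  61  62  61  62  62  62  62  62  76 111 126 124 124 124 125 124 124] [127 127 128 127 116  79  62  62  61  62  62  61  61  62  62  62  62  61  61  59  58  67 134 205 204 204 204 203 203 203]
240 [204 205 204 204 204 204 205 204 204 205 205 182  52  58  58  60  60  61  61  62  62  61  62  63  62  62  62  62  79 118 127 127 125 124 124 124] [122 124 125 119  94  62  62  61  61  62  62  61  62  62  62  62  61  60  59  58  67 134 205 204 204 205 205 206 205 205]
260 [ 97  96  97  97  97  98  97  97  97  97  96  96  88  57  58  59  60  61  62  62  61  62  61  62  62  62  62  61  62  86 129 125 125 125 127 128] [124 124 122 103  60  61  61  62  62  62  61  61  62  61  62  61  61  59  58  58  74  94  97  97  98  97  97  97  97  97]
300 [ 17  16  17  16  16  15  17  17  15  16  16  16  17  16  60 110  57  58  60  60  62  61  61  62  62  61  61  61  61  61  61  62  62  62  61  62] [61 62 61 62 62 62 61 62 62 61 61 62 62 61 61 59 57 79 99 16 17 17 15 16 15 16 17 16 16 15]
310 [ 16  16  16  16  17  16  16  15  17  17  15  78 169 205 204 184  53  58  58  60  60  61  62  61  62  62  62  62  62  62  62  62  62  62  61  61] [ 61  61  62  62  61  62  61  62  61  62  62  61  62  60  59  59  56 125 204 204 202 168  17  16  16  16  17  15  16  15]
```

```bash
python3 - <<'E'
from h import *
import pickle
from scipy.optimize import brentq
np.set_printoptions(precision=4,suppress=True)
w=pickle.load(open("w1.pkl","rb")); w=dict(w)
# tool pose at w1 from its printed state -> fixed cam-in-tool; apply w3 tool pose
c_t=np.array([.0848,.0002,-.1427]); A=np.array([[-.0012,-.9543,-.2988],[1,-.0009,-.0013],[.0009,-.2988,.9543]])
Rt=Ro.from_rotvec([.122815,-3.138603,.00027]).as_matrix(); p=np.array([.44729,.09102,.1908])
w["R"]=(Rt@A).T; w["t"]=-w["R"]@(p+Rt@c_t)
for r,l,rr in [(185,208.5,339.7),(200,209.5,338.8),(220,210.5,337.8),(240,211.5,336.8),(260,212.5,335.7),(300,215.5,332.8),(310,215.5,332.8)]:
    f=lambda z:np.linalg.norm(np.subtract(*plane(w,[(l,r),(rr,r)],z)))-.056
    z=brentq(f,.1,.25); print(r,z,toolrel(plane(w,[((l+rr)/2,r)],z),dict(tool_pos=p,orientation=[.122815,-3.138603,.00027])))
E
```

```text
185 0.17949070020333513 [[ 0.0476 -0.      0.0113]]
200 0.17915957192259174 [[ 0.0409 -0.      0.0117]]
220 0.17935704857634824 [[ 0.0318 -0.      0.0115]]
240 0.17956706586523546 [[ 0.0224 -0.0001  0.0112]]
260 0.17966543563669152 [[ 0.0127 -0.0001  0.0111]]
300 0.17766450528400152 [[-0.0091 -0.0001  0.0131]]
310 0.17910415362795906 [[-0.0137 -0.0001  0.0117]]
```

```bash
python3 - <<'E'
from h import *
import pickle
np.set_printoptions(precision=4,suppress=True)
F=lambda P:np.c_[(P[:,:2]-[.451,.0906])@np.array([[np.cos(.078),-np.sin(.078)],[np.sin(.078),np.cos(.078)]]),P[:,2:]]
for f,o,pts in(("w1.pkl",(220,120),[(150,192),(198,480),(46,243),(85,543),(113,563),(282,560),(310,535),(287,220)]),("w2.pkl",(305,135),[(618,195),(583,478),(532,255),(512,535),(545,565),(705,555),(745,530),(783,235)])):
    w=pickle.load(open(f,"rb")); u=(np.array(pts)+.5)/3.5-.5+o
    print(F(plane(w,u[:2],.082)));print("flare outer at .11",F(plane(w,u[2:],.11)))
E
```

```text
[[-0.0495 -0.0054  0.082 ]
 [ 0.0504  0.0017  0.082 ]]
flare outer at .11 [[-0.0426 -0.0362  0.11  ]
 [ 0.0565 -0.0352  0.11  ]
 [ 0.0643 -0.027   0.11  ]
 [ 0.0677  0.0271  0.11  ]
 [ 0.0596  0.0366  0.11  ]
 [-0.0436  0.0355  0.11  ]]
[[-0.0505  0.001   0.082 ]
 [ 0.0496 -0.0022  0.082 ]]
flare outer at .11 [[-0.0422 -0.0389  0.11  ]
 [ 0.0529 -0.0389  0.11  ]
 [ 0.0648 -0.0275  0.11  ]
 [ 0.0654  0.0245  0.11  ]
 [ 0.0572  0.0365  0.11  ]
 [-0.0425  0.0363  0.11  ]]
```

The cassette was level and centred in the hand, and the feeder centre also checks out (catch tips at ±50 mm). So it pivoted in the grip when I pressed it onto the catches. I'll re-grip it, lift it out, flatten it on the bench and retry.

Careful with the scale: shifts go in shares of 50 mm. That gives: -0.022 m is -0.44, 0.04 m is 0.8.

```bash
python3 inch.py '{"increments":[[0.092, -0.44, -0.02, 0, 0], [0.092, 0, 0, 0, 0], [0.092, 0, 0, 0.2, 0], [0.092, 0, 0, 0.8, 0], [0.092, 0, 0, 0.8, 0], [0.092, 0, 0, 0.6, 0], [0.092, 0, 0, 0.24, 0], [0.05, 0, 0, 0, 0], [0.05, 0, 0, 0, 0], [0.05, 0, 0, 0, 0], [0.05, 0, 0, 0, 0], [0.05, 0, 0, 0, 0], [0.05, 0, 0, 0, 0]]}' 40; python3 rel.py .454 .0908 .092 .078
```

```text
t: 12.05
tool_pos: [0.4542, 0.0903, 0.0937]
orientation: [-0.123, 3.138, 0.0]
force: [-2.7, 1.1, 2.2]
opening: 0.0499
gripper_force: 1.8
tool d [0.0001 0.0005 0.0017] turn 0.0002 q [ 0.09 -0.12  2.02  0.    1.24 -1.56] t 12.05
```

```bash
python3 - <<'E'
from h import *
s=cam("side");c=cam("scene")
b=cv2.resize(s["bgr"][210:306,315:395],None,fx=5,fy=5);a=cv2.resize(c["bgr"][160:256,135:215],None,fx=5,fy=5)
cv2.imwrite("pics/s7.png",np.hstack([b,a]))
E
```

```text
(no output)
```

View pics/s7.png

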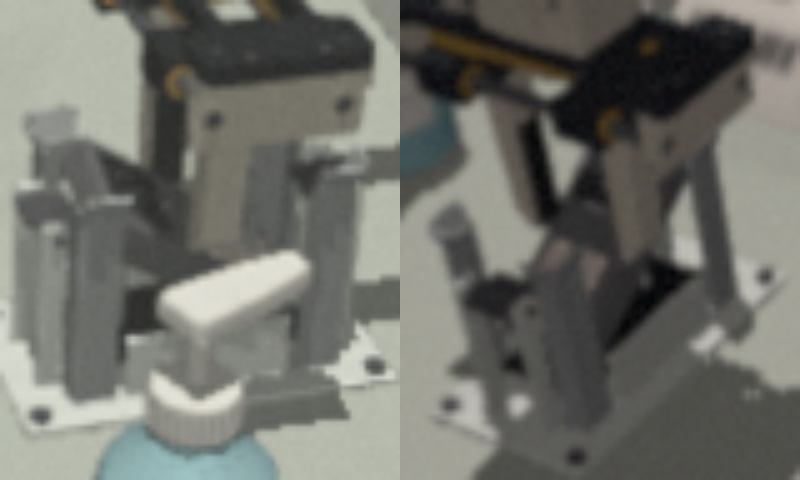

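I've now viewed 11 pictures, one over the limit, so I'll work only from numbers from here. The crop showed what went wrong: the fingers were still opening as they came down, and they pushed the piece deeper and steeper. I'll back off, open fully, and measure numerically.

In the tool's units: -0.05 m is -1, -0.04 m is -0.8.

```bash
python3 inch.py '{"increments":[[0.05, 0, 0, -0.8, 0], [0.092, 0, 0, -0.8, 0], [0.092, 0.4, 0, -1, 0], [0.092, 0, 0, 0, 0], [0.092, 0, 0, 0, 0], [0.092, 0, 0, 0, 0], [0.092, 0, 0, 0, 0], [0.092, 0, 0, 0, 0]]}' 40
cat > pap.py <<'E'
from seg import *
np.set_printoptions(precision=4,suppress=True)
F=lambda P:np.c_[(P[:,:2]-[.451,.0906])@np.array([[np.cos(.078),-np.sin(.078)],[np.sin(.078),np.cos(.078)]]),P[:,2:]]
def paper(c,roi):
    x0,y0,x1,y1=roi; im=cv2.resize(c["bgr"][y0:y1,x0:x1],None,fx=4,fy=4,interpolation=cv2.INTER_CUBIC).astype(int)
    m=((im[:,:,2]-im[:,:,0]>10)&(im[:,:,2]>=im[:,:,1]+3)).astype(np.uint8)*255
    m=cv2.morphologyEx(m,cv2.MORPH_CLOSE,np.ones((9,9)));m=cv2.morphologyEx(m,cv2.MORPH_OPEN,np.ones((7,7)))
    cs,_=cv2.findContours(m,cv2.RETR_EXTERNAL,cv2.CHAIN_APPROX_NONE); k=max(cs,key=cv2.contourArea)
    h=cv2.convexHull(k); 
    q=cv2.approxPolyN(h,4)[0] if hasattr(cv2,"approxPolyN") else cv2.boxPoints(cv2.minAreaRect(h))
    return (np.reshape(q,(-1,2))+.5)/4-.5+[x0,y0],cv2.contourArea(k)/16
E
cat > chk.py <<'E'
from pap import *
from scipy.optimize import least_squares
w=cam("wrist");s=cam("side");c=cam("scene")
for n,k,r in(("w",w,(200,120,350,330)),("s",s,(330,215,395,270)),("c",c,(140,180,200,240))):
    try:
        q,a=paper(k,r);print(n,a,q.round(1).tolist())
    except Exception as e:print(n,e)
print(robot.read_state()["t"],robot.read_state()["opening"],robot.read_state()["tool_pos"])
E
python3 chk.py
```

```text
t: 12.95
tool_pos: [0.4347, 0.0887, 0.2181]
orientation: [0.123, -3.137, 0.0]
force: [0.3, 0.0, -0.4]
opening: 0.0921
gripper_force: 0.0
w 2985.8125 [[300.4, 223.6], [248.4, 223.6], [248.9, 165.4], [300.4, 164.9]]
s 141.03125 [[375.9, 243.4], [375.9, 251.4], [358.1, 249.4], [351.1, 239.6]]
c 178.96875 [[180.9, 205.1], [159.1, 216.4], [152.6, 213.1], [163.6, 199.4]]
13.1 0.0920198487251836 [0.435  0.0887 0.2188]
```

```bash
cat > pnp.py <<'E'
from pap import *
import pickle,sys
w2=pickle.load(open("w2.pkl","rb")); q,a=paper(w2,(222,238,270,285)); P=plane(w2,q,.0195)[:,:2]
# cassette frame from w2 outline
r=rect(w2,hull(w2["bgr"],(215,230,285,320),55,125),.0195); ca,sa=np.cos(r[4]),np.sin(r[4])
L=(P-r[:2])@np.array([[ca,-sa],[sa,ca]]); print("paper local",L.round(4).tolist())
x0,x1=np.sort(L[:,0])[:2].mean(),np.sort(L[:,0])[2:].mean(); hw=np.abs(L[:,1]).mean()
obj=np.array([[x0,-hw,0],[x0,hw,0],[x1,hw,0],[x1,-hw,0]],np.float32)
w=cam("wrist"); q,a=paper(w,(200,120,350,330))
q=q[np.argsort(q[:,1])]; n=q[:2][np.argsort(q[:2,0])]; f=q[2:][np.argsort(q[2:,0])]
img=np.array([n[0],n[1],f[1],f[0]],np.float32); print(img.round(1).tolist())
ok,rv,tv,er=cv2.solvePnPGeneric(obj,img,w["K"],w["dist"],flags=cv2.SOLVEPNP_IPPE)
for a,b,e in zip(rv,tv,er):
    R=w["R"].T@cv2.Rodrigues(a)[0]; T=w["R"].T@(b[:,0]-w["t"])
    pts=np.array([[0,0,0],[-.055,0,0],[.055,0,0],[-.055,0,-.02],[.055,0,-.02]])@R.T+T
    print("err",e,"pitch",np.arcsin(R[2,0]),"roll",np.arcsin(R[2,1]));print(F(pts))
E
python3 pnp.py
```

```text
paper local [[-0.0035, 0.019], [-0.0034, -0.0223], [-0.0501, -0.0222], [-0.0507, 0.0196]]
[[248.89999389648438, 164.39999389648438], [300.3999938964844, 164.39999389648438], [300.3999938964844, 222.60000610351562], [248.39999389648438, 223.10000610351562]]
err [0.2259] pitch 0.35327624125263074 roll 0.09048449504488393
[[ 0.0004 -0.0002  0.0844]
 [-0.0512  0.0001  0.0654]
 [ 0.0521 -0.0005  0.1034]
 [-0.0443  0.002   0.0467]
 [ 0.0589  0.0014  0.0847]]
err [0.2913] pitch 0.16291765167387126 roll -0.09085314097079136
[[ 0.0021  0.0001  0.0795]
 [-0.0522  0.0004  0.0706]
 [ 0.0564 -0.0002  0.0885]
 [-0.049  -0.0015  0.051 ]
 [ 0.0596 -0.0021  0.0688]]
```

The near end now sits at or under the near catch, with the far end on the far catch. Pressing the far half should fold the far catch, so I'll close the fingers up high first and then press in steps.

In the tool's units: -0.023 m is -0.46, 0.02 m is 0.4.

```bash
python3 inch.py '{"increments":[[0, -0.46, 0, 0.4, 0], [0, -0.46, 0, 0.4, 0], [0, 0, 0, 0.4, 0], [0, 0, 0, 0.16, 0], [0, 0, 0, 0, 0], [0, 0, 0, 0, 0], [0, 0, 0, 0, 0], [0, 0, 0, 0, 0], [0, 0, 0, 0, 0], [0, 0, 0, 0, 0]]}' 30; python3 rel.py .4809 .0929 .130 .078
```

```text
t: 14.15
tool_pos: [0.4813, 0.0924, 0.152]
orientation: [-0.123, 3.138, 0.0]
force: [0.1, 0.2, 0.1]
opening: 0.0164
gripper_force: 0.0
tool d [0.0004 0.0005 0.022 ] turn 0.0002 q [ 0.08 -0.11  1.89  0.    1.36 -1.56] t 14.15
```

In the tool's units: 0.01 m is 0.2, 0.008 m is 0.16.

```bash
python3 inch.py '{"increments":[[0, 0, 0, 0.2, 0], [0, 0, 0, 0.16, 0], [0, 0, 0, 0.08, 0], [0, 0, 0, 0, 0]]}'; python3 inch.py '{"increments":[[0, 0, 0, 0.08, 0], [0, 0, 0, 0, 0]]}'
```

```text
t: 14.55
tool_pos: [0.4801, 0.0923, 0.1281]
orientation: [0.123, -3.137, 0.0]
force: [0.6, 0.4, 0.3]
opening: 0.0004
gripper_force: 0.0
t: 14.75
tool_pos: [0.4809, 0.0923, 0.1251]
orientation: [0.123, -3.139, 0.0]
force: [0.2, 0.6, -0.5]
opening: 0.0008
gripper_force: 0.0
```

Tips are at 0.103 with no contact yet, so I'll continue.

In the tool's units: 0.004 m is 0.08.

```bash
python3 inch.py '{"increments":[[0, 0, 0, 0.08, 0], [0, 0, 0, 0, 0]]}'; python3 inch.py '{"increments":[[0, 0, 0, 0.08, 0], [0, 0, 0, 0, 0]]}';python3 inch.py '{"increments":[[0, 0, 0, 0.08, 0], [0, 0, 0, 0, 0]]}'
```

```text
t: 14.95
tool_pos: [0.4811, 0.0924, 0.1213]
orientation: [0.123, -3.139, -0.0]
force: [-0.0, -0.5, 0.5]
opening: 0.0001
gripper_force: 0.1
t: 15.15
tool_pos: [0.4816, 0.0924, 0.1178]
orientation: [-0.123, 3.138, 0.0]
force: [0.9, 0.5, 2.9]
opening: 0.0005
gripper_force: 1.3
t: 15.35
tool_pos: [0.4814, 0.0924, 0.1136]
orientation: [-0.123, 3.139, 0.0]
force: [1.3, -0.4, 2.8]
opening: 0.0002
gripper_force: 1.0
```

In the tool's units: 0.004 m is 0.08.

```bash
python3 inch.py '{"increments":[[0, 0, 0, 0.08, 0], [0, 0, 0, 0, 0]]}'; python3 inch.py '{"increments":[[0, 0, 0, 0.08, 0], [0, 0, 0, 0, 0]]}';python3 inch.py '{"increments":[[0, 0, 0, 0.08, 0], [0, 0, 0, 0, 0]]}'
```

```text
t: 15.55
tool_pos: [0.4805, 0.0923, 0.1088]
orientation: [0.123, -3.138, 0.0]
force: [-0.6, -0.5, 0.4]
opening: 0.0004
gripper_force: 0.2
t: 15.75
tool_pos: [0.4804, 0.0923, 0.1046]
orientation: [0.123, -3.138, 0.0]
force: [-0.6, -0.6, -0.0]
opening: 0.0008
gripper_force: 0.0
t: 15.95
tool_pos: [0.4807, 0.0923, 0.1009]
orientation: [0.123, -3.138, 0.0]
force: [-1.0, -0.2, 0.5]
opening: 0.0005
gripper_force: 0.0
```

In the tool's units: 0.004 m is 0.08.

```bash
python3 inch.py '{"increments":[[0, 0, 0, 0.08, 0], [0, 0, 0, 0, 0]]}'; python3 inch.py '{"increments":[[0, 0, 0, 0.08, 0], [0, 0, 0, 0, 0]]}'; python3 inch.py '{"increments":[[0, 0, 0, -0.8, 0], [0, 0, 0, -0.9, 0], [0, 0.6, 0, -0.6, 0], [0, 0.38, 0, -0.2, 0], [0, 0, 0, 0, 0], [0, 0, 0, 0, 0]]}'; python3 pnp.py
```

```text
t: 16.15
tool_pos: [0.481, 0.0923, 0.0972]
orientation: [0.123, -3.139, 0.0]
force: [-1.6, 0.4, 0.7]
opening: 0.0005
gripper_force: 0.6
t: 16.35
tool_pos: [0.4811, 0.0923, 0.0932]
orientation: [-0.123, 3.139, 0.0]
force: [-0.8, -0.5, 1.9]
opening: 0.0006
gripper_force: 0.8
t: 16.95
tool_pos: [0.4325, 0.0886, 0.2183]
orientation: [-0.123, 3.138, 0.0]
force: [1.0, -0.2, -0.5]
opening: 0.0004
gripper_force: 0.0
paper local [[-0.0035, 0.019], [-0.0034, -0.0223], [-0.0501, -0.0222], [-0.0507, 0.0196]]
[[248.60000610351562, 161.89999389648438], [300.8999938964844, 161.39999389648438], [299.6000061035156, 217.10000610351562], [250.10000610351562, 217.10000610351562]]
err [0.1066] pitch -0.015895492232914008 roll -0.007319818846216679
[[-0.001   0.0004  0.0669]
 [-0.056   0.0003  0.0678]
 [ 0.054   0.0005  0.066 ]
 [-0.0563  0.0002  0.0478]
 [ 0.0537  0.0004  0.046 ]]
err [0.7892] pitch 0.5188701604787609 roll 0.007619247763245791
[[-0.0055  0.0004  0.0809]
 [-0.0533  0.0003  0.0536]
 [ 0.0422  0.0005  0.1082]
 [-0.0434  0.0005  0.0363]
 [ 0.0521  0.0007  0.0908]]
```

The cassette is now level and centred (pitch about -0.02). A central press to depth will make sure both catches snap.

In the tool's units: 0.03 m is 0.6, 0.045 m is 0.9.

```bash
python3 inch.py '{"increments":[[0, -0.38, 0.006, 0.6, 0], [0, 0, 0, 0.9, 0], [0, 0, 0, 0.7, 0], [0, 0, 0, 0.2, 0], [0, 0, 0, 0.1, 0], [0, 0, 0, 0.1, 0], [0, 0, 0, 0.06, 0], [0, 0, 0, 0.02, 0], [0, 0, 0, 0, 0]]}' 30;  python3 rel.py .451 .0906 .084 .078
```

```text
t: 17.9
tool_pos: [0.4523, 0.0904, 0.0857]
orientation: [-0.123, 3.137, 0.0]
force: [-0.4, -0.7, 3.3]
opening: 0.0005
gripper_force: 1.6
tool d [0.0012 0.0003 0.0017] turn 0.0002 q [ 0.09 -0.12  2.03 -0.    1.23 -1.56] t 17.9
```

In the tool's units: -0.045 m is -0.9, -0.04 m is -0.8.

```bash
python3 inch.py '{"increments":[[0, 0, 0, 0.03, 0], [0, 0, 0, 0, 0], [0, 0, 0, -0.8, 0], [0, 0, 0, -0.9, 0], [0, 0.36, 0, -0.9, 0], [0, 0, 0, -0.06, 0], [0, 0, 0, 0, 0], [0, 0, 0, 0, 0]]}'; python3 pnp.py|tail -12|head -6; python3 - <<'E'
from h import *
w=cam("wrist"); g=cv2.cvtColor(w["bgr"],cv2.COLOR_BGR2GRAY)
np.set_printoptions(linewidth=220)
for c in(245,260,274,288,303):print(c,g[145:172,c])
E
```

```text
t: 18.7
tool_pos: [0.4327, 0.0889, 0.2147]
orientation: [0.123, -3.137, 0.0]
force: [0.1, -0.2, -0.6]
opening: 0.0006
gripper_force: 0.0
err [0.1656] pitch -0.017955412840309635 roll -0.023007193355039916
[[-0.001   0.0003  0.071 ]
 [-0.056   0.0005  0.072 ]
 [ 0.054   0.0002  0.07  ]
 [-0.0564  0.      0.052 ]
 [ 0.0536 -0.0003  0.05  ]]
245 [58 55 52 54 52 51 53 62 65 65 62 62 60 60 60 60 65 69 59 54 54 54 54 53 53 54 54]
260 [ 40  40  42  46  43  41  39  35  36  40  40  40  39  40  42  41  41  41  41  40  40  40  38  39  66 103 112]
274 [ 40  40  43  46  44  41  39  37  42  56  57  56  57  58  58  58  57  58  58  58  58  44  39  39  48  98 108]
288 [ 40  40  42  46  45  41  39  37  36  85  92  91  92  93  94  93  93  92  93  93  92  91  91  91  90 189 208]
303 [ 59  45  42  46  43  41  39  45  62  65  64  63  60  59  58  72  86 116 129 132 132 132 132 133 132 132 132]
```

The cassette is held level, with the near catch lying over its end. Now the filler: open the fingers and take two wrist views.

```bash
python3 rel.py .375 -.26 .33 0; python3 rel.py .375 -.35 .33 0
```

```text
tool d [ 0.0847 -0.3433 -0.1157] turn 0.0782 q [ 0.09 -0.3   1.94 -0.    1.5  -1.56] t 18.8
tool d [ 0.0918 -0.433  -0.1157] turn 0.0782 q [ 0.09 -0.3   1.94 -0.    1.5  -1.56] t 18.8
```

```bash
cat > fil.py <<'E'
from seg import *
import pickle,sys
np.set_printoptions(precision=4,suppress=True)
w=cam("wrist"); g=cv2.cvtColor(w["bgr"],cv2.COLOR_BGR2GRAY)
# filler predicted pixel
X=np.array([.479,-.337,.03]); p,_=cv2.projectPoints(X[None],cv2.Rodrigues(w["R"])[0],w["t"],w["K"],w["dist"]); p=p.ravel(); print("pred",p)
x0,y0,x1,y1=int(p[0]-60),int(p[1]-75),int(p[0]+60),min(int(p[1]+75),343); 
h=hull(w["bgr"],(max(x0,0),max(y0,0),x1,y1),*map(int,sys.argv[2:4]),21); print(rect(w,h,.03),cv2.contourArea(h.astype(np.float32)))
print(cv2.approxPolyN(h.astype(np.float32).reshape(-1,1,2),4)[0].round(1).tolist())
print("row",g[int(p[1]),x0:x1:3],"col",g[y0:y1:4,int(p[0])])
pickle.dump((w,h),open(sys.argv[1],"wb"))
E
python3 inch.py '{"increments":[[0.092, 0, 0, -0.9, 0], [0.092, 0, -0.4, -0.8, 0], [0.092, 0.22, -0.9, -0.3, 0], [0.092, 0.22, -0.9, -0.3, 0], [0.092, 0.22, -0.9, 0, 0], [0.092, 0.22, -0.9, 0, 0], [0.092, 0.22, -0.9, 0, 0], [0.092, 0.22, -0.9, 0, 0], [0.092, 0.22, -0.9, 0, 0], [0.092, 0.16, -0.18, 0, 0.078], [0.092, 0, 0, 0, 0], [0.092, 0, 0, 0, 0]]}'; python3 fil.py fa.pkl 80 115
python3 inch.py '{"increments":[[0.092, 0, -0.9, 0, 0], [0.092, 0, -0.9, 0, 0], [0.092, 0, 0, 0, 0], [0.092, 0, 0, 0, 0]]}'; python3 fil.py fb.pkl 80 115
```

```text
t: 20.0
tool_pos: [0.3753, -0.2602, 0.3298]
orientation: [0.002, -3.14, -0.003]
force: [0.5, 0.9, -0.3]
opening: 0.0902
gripper_force: 0.0
pred [214.0396 246.9473]
[ 0.4799 -0.335   0.106   0.0521 -0.1623] 3022.21875
[[241.1999969482422, 212.10000610351562], [230.1999969482422, 286.6000061035156], [191.60000610351562, 280.8999938964844], [199.6999969482422, 206.0]]
row [152 152 153 152 152 153 152 152 152 153 153 153 153 147  86  87  88  88
  88  89  89  89  90  90  91  92  93  92  81 153 152 152 152 152 152 152
 153 153 153 153] col [152 151 152 150 149 150 151  99  35  62  92  92  92  91  91  90  90  90
  90  88  89  88  88  87  88  88  87  87  87 153 152 153 152 152 152 152
 151 152]
t: 20.45
tool_pos: [0.3759, -0.35, 0.3303]
orientation: [0.003, -3.141, -0.003]
force: [-0.3, 0.7, 0.2]
opening: 0.092
gripper_force: 0.0
pred [283.5542 246.1477]
[ 0.4802 -0.3351  0.1071  0.0542 -0.1607] 3183.5
[[313.5, 211.3000030517578], [298.20001220703125, 286.3999938964844], [258.20001220703125, 280.70001220703125], [270.8999938964844, 204.6999969482422]]
row [162 162 162 161 162 162 161 162 162 163 162 163 147  58  94  99  99 100
 100 101 100 101 101 102 103 102 103 101 157 161 161 162 162 162 162 162
 163 162 163 162] col [161 160 161 160 158 159 160  84  36  87 106 106 105 105 103 103 102 101
 101 100 100  99  98  97  97  96  95  95  94 161 161 162 162 161 161 161
 162 160]
```

```bash
python3 - <<'E'
from seg import *
import pickle
np.set_printoptions(precision=4,suppress=True)
H=[]
for f,lo,hi in(("fa.pkl",72,125),("fb.pkl",75,132)):
    w,_=pickle.load(open(f,"rb")); X=np.array([.479,-.337,.03]); p=cv2.projectPoints(X[None],cv2.Rodrigues(w["R"])[0],w["t"],w["K"],w["dist"])[0].ravel()
    h=hull(w["bgr"],(int(p[0]-60),int(p[1]-60),int(p[0]+60),int(p[1]+55)),lo,hi,9); H+=[w,h]; print(rect(w,h,.03))
print(height(*H,np.arange(0,.07,.001)))
E
python3 rel.py .480 -.335 .15 -.161;python3 rel.py .480 -.335 .15 0
```

```text
[ 0.4802 -0.335   0.1078  0.0567 -0.1575]
[ 0.4804 -0.335   0.1079  0.0548 -0.1611]
(np.float64(0.03), np.float64(0.0001188254435077379))
tool d [-0.1041  0.0141  0.1807] turn 0.1632 q [-0.85 -0.12  1.58  0.    1.69 -2.42] t 20.5
tool d [-0.1041  0.0141  0.1807] turn 0.0022 q [-0.85 -0.12  1.58  0.    1.69 -2.42] t 20.5
```

In the tool's units: 0.04 m is 0.8, 0.035 m is 0.7.

```bash
python3 inch.py '{"increments":[[0.092, -0.52, 0.07, 0.7, 0], [0.092, -0.52, 0.07, 0.7, 0], [0.092, -0.52, 0.07, 0.7, 0], [0.092, -0.522, 0.072, 0.7, 0], [0.092, 0, 0, 0.8, 0.12], [0.092, 0, 0, 0, 0.043], [0.092, 0, 0, 0, 0], [0.092, 0, 0, 0, 0]]}' 30; python3 rel.py .4803 -.335 .027 -.160
```

```text
t: 21.3
tool_pos: [0.4804, -0.3358, 0.1525]
orientation: [0.25, 3.13, -0.002]
force: [0.1, -1.0, 1.2]
opening: 0.0916
gripper_force: 0.0
tool d [0.0005 0.0009 0.1255] turn 0.0006 q [-0.7   0.15  1.63  0.    1.36 -2.11] t 21.3
```

In the tool's units: 0.045 m is 0.9, 0.025 m is 0.5.

```bash
python3 inch.py '{"increments":[[0.092, 0.01, 0.018, 0.9, 0], [0.092, 0, 0, 0.9, 0], [0.092, 0, 0, 0.5, 0], [0.092, 0, 0, 0.21, 0], [0.092, 0, 0, 0, 0], [0.05, 0, 0, 0, 0], [0.05, 0, 0, 0, 0], [0.05, 0, 0, 0, 0], [0.05, 0, 0, 0, 0], [0.05, 0, 0, 0, 0], [0.05, 0, 0, 0, 0], [0.05, 0, 0, 0, 0]]}' 40; python3 inch.py '{"increments":[[0.05, 0, 0, -0.4, 0], [0.05, 0, 0, -0.9, 0], [0.05, 0, 0, -0.9, 0], [0.05, 0, 0, -0.9, 0], [0.05, 0, 0, -0.8, 0], [0.05, 0, 0, 0, 0], [0.05, 0, 0, 0, 0], [0.05, 0, 0, 0, 0]]}'; python3 rel.py .451 .0906 .22 .078
```

```text
t: 22.5
tool_pos: [0.4794, -0.3358, 0.0261]
orientation: [0.255, 3.131, -0.0]
force: [-2.1, 1.3, 6.0]
opening: 0.0555
gripper_force: 40.0
t: 23.3
tool_pos: [0.4784, -0.3349, 0.2185]
orientation: [-0.255, -3.129, -0.003]
force: [-0.8, 0.2, -2.0]
opening: 0.0559
gripper_force: 40.0
tool d [ 0.096   0.4155 -0.0006] turn -0.2408 q [-0.7   0.1   1.56  0.    1.48 -2.11] t 23.3
```

```bash
python3 inch.py '{"increments":[[0.05, 0.214, 0.924, 0, 0], [0.05, 0.214, 0.924, 0, 0], [0.05, 0.214, 0.924, 0, 0], [0.05, 0.214, 0.924, 0, 0], [0.05, 0.214, 0.924, 0, 0], [0.05, 0.214, 0.924, 0, 0], [0.05, 0.214, 0.924, 0, 0], [0.05, 0.214, 0.924, 0, 0], [0.05, 0.208, 0.918, 0, 0], [0.05, 0, 0, 0, -0.14], [0.05, 0, 0, 0, -0.1], [0.05, 0, 0, 0, 0], [0.05, 0, 0, 0, 0], [0.05, 0, 0, 0, 0]]}'; python3 rel.py .451 .0906 .19 .078
python3 - <<'E'
from h import *
w=cam("wrist","w9"); g=cv2.cvtColor(w["bgr"],cv2.COLOR_BGR2GRAY).astype(int); np.set_printoptions(linewidth=230)
for r in(190,220,250,280):
    row=g[r]; d=np.abs(np.diff(cv2.GaussianBlur(row.astype(np.float32).reshape(1,-1),(3,1),0).ravel())); i=[k for k in np.argsort(-d)[:14] if 190<k<360];print(r,sorted(i))
for c in (235,275,315):print(c,g[140:185,c])
import pickle;pickle.dump((w,robot.read_state()),open("w9.pkl","wb"))
E
```

```text
t: 24.7
tool_pos: [0.4513, 0.0896, 0.2197]
orientation: [0.116, -3.138, 0.0]
force: [-0.5, 0.0, -0.7]
opening: 0.0557
gripper_force: 40.0
tool d [0.0002 0.001  0.0297] turn -0.0039 q [ 0.08 -0.25  1.89  0.    1.5  -1.56] t 24.7
190 [np.int64(202), np.int64(203), np.int64(204), np.int64(324), np.int64(325), np.int64(326), np.int64(341), np.int64(343), np.int64(344), np.int64(345)]
220 [np.int64(204), np.int64(205), np.int64(206), np.int64(341), np.int64(342), np.int64(343)]
250 [np.int64(206), np.int64(207), np.int64(208), np.int64(339), np.int64(340), np.int64(341), np.int64(342)]
280 [np.int64(205), np.int64(342), np.int64(343)]
235 [ 70  71  71  71  71  71  71  72  71  71  70  70  74  84 108 132 136 136 136 136 135 135 135 135 135 135 135  78  52  52  51  52  52  52  53  53  53  52  53  55  58  61  63  63  63]
275 [ 50  50  48  95 124 131 132 131 130 132 132 132 132 131 128 130 132 134 136 136 135 134 134 134 132 132 135  78  52  52  51  52  52  53  53  53  53  53  53  56  58  61  63  64  65]
315 [ 70  70  70  70  71  71  70  71  71  71  71  71  91 117 127 133 135 135 134 135 135 135 134 134 134 134 119  71  51  52  52  53  54  52  53  53  53  53  52  55  58  61  63  63  64]
```

```bash
python3 - <<'E'
from h import *
import pickle
np.set_printoptions(precision=4,suppress=True)
w,st=pickle.load(open("w9.pkl","rb")); z=st["tool_pos"][2]
for r,zz in((179,.0039),(181,.0039),(166.8,-.0261)): print(r,toolrel(plane(w,[(235,r),(275,r),(315,r)],z+zz),st)[:,0])
for r,a,b in((190,203,344),(220,205,342.2),(250,207,340.5)): P=toolrel(plane(w,[(a,r),(b,r)],z+.0039),st);print(P[:,1],P[:,1].mean(),P[0,0])
E
```

```text
179 [0.0537 0.0537 0.0536]
181 [0.0529 0.0529 0.0528]
166.8 [0.0527 0.0527 0.0527]
[-0.0269  0.0275] 0.00033030697254776004 0.04936934269709746
[-0.0268  0.0275] 0.00034292013549362677 0.03713601018110043
[-0.0267  0.0275] 0.00037648374499195045 0.024263589892454748
```

In the tool's units: 0.0015 m is 0.03, 0.03 m is 0.6.

```bash
python3 inch.py '{"increments":[[0.05, 0.03, 0.016, 0.6, -0.004], [0.05, 0, 0, 0.6, 0], [0.05, 0, 0, 0.36, 0], [0.05, 0, 0, 0, 0], [0.05, 0, 0, 0, 0]]}'; python3 rel.py .4498 .0905 .1081 .078
```

```text
t: 25.25
tool_pos: [0.4502, 0.0904, 0.1429]
orientation: [0.125, -3.139, -0.0]
force: [-0.1, -0.7, 0.3]
opening: 0.0558
gripper_force: 40.0
tool d [0.0004 0.0002 0.0348] turn 0.0019 q [ 0.09 -0.19  1.98  0.    1.35 -1.56] t 25.25
```

In the tool's units: 0.01 m is 0.2, 0.005 m is 0.1.

```bash
python3 inch.py '{"increments":[[0.05, 0.008, 0.004, 0.2, 0.002], [0.05, 0, 0, 0.1, 0], [0.05, 0, 0, 0, 0]]}'; python3 inch.py '{"increments":[[0.05, 0, 0, 0.1, 0], [0.05, 0, 0, 0.06, 0], [0.05, 0, 0, 0, 0]]}'; python3 inch.py '{"increments":[[0.05, 0, 0, 0.08, 0], [0.05, 0, 0, 0, 0]]}'
```

```text
t: 25.55
tool_pos: [0.4495, 0.0908, 0.1271]
orientation: [0.124, -3.138, 0.0]
force: [-0.2, -0.4, -0.1]
opening: 0.0559
gripper_force: 40.0
t: 25.85
tool_pos: [0.4495, 0.0908, 0.1191]
orientation: [0.124, -3.138, 0.0]
force: [-0.4, 0.0, -1.2]
opening: 0.0554
gripper_force: 40.0
t: 26.05
tool_pos: [0.4495, 0.0908, 0.115]
orientation: [0.124, -3.138, 0.0]
force: [-0.2, -0.5, -1.1]
opening: 0.0556
gripper_force: 40.0
```

```bash
python3 inch.py '{"increments":[[0.05, 0, 0, 0.06, 0], [0.05, 0, 0, 0, 0]]}'; python3 inch.py '{"increments":[[0.05, 0, 0, 0.04, 0], [0.05, 0, 0, 0, 0], [0.05, 0, 0, 0, 0]]}'
```

```text
t: 26.25
tool_pos: [0.4496, 0.0908, 0.1122]
orientation: [0.124, -3.139, 0.0]
force: [-0.4, 0.8, -0.4]
opening: 0.0558
gripper_force: 40.0
t: 26.55
tool_pos: [0.4498, 0.0908, 0.1105]
orientation: [0.124, -3.139, 0.0]
force: [0.2, -0.1, -0.9]
opening: 0.0561
gripper_force: 40.0
```

In the tool's units: -0.045 m is -0.9, -0.04 m is -0.8.

```bash
python3 inch.py '{"increments":[[0.05, 0, 0, 0.02, 0], [0.072, 0, 0, 0, 0], [0.072, 0, 0, 0, 0], [0.072, 0, 0, 0, 0], [0.072, 0, 0, 0, 0], [0.072, 0, 0, -0.6, 0], [0.072, 0, 0, -0.9, 0], [0.072, 0.4, 0, -0.8, 0], [0.072, 0, 0, 0, 0], [0.072, 0, 0, 0, 0]]}'
cat > fl.py <<'E'
from pap import *
from scipy.optimize import brentq
import sys
w=cam("wrist"); g=cv2.cvtColor(w["bgr"],cv2.COLOR_BGR2GRAY); np.set_printoptions(linewidth=250)
st=robot.read_state(); print(st["tool_pos"],st["t"])
for r in range(180,330,20):
    print(r,g[r,215:335:2])
for c in (250,274,298):print(c,g[150:190,c],g[270:345:2,c])
cv2.imwrite("pics/fl%d.png"%(st["t"]*100),w["bgr"])
E
python3 fl.py
```

```text
t: 27.55
tool_pos: [0.4306, 0.0893, 0.226]
orientation: [-0.124, 3.136, 0.0]
force: [-0.8, -0.3, -0.6]
opening: 0.0718
gripper_force: 0.0
[0.4299 0.0893 0.2244] 27.6
180 [174 175  76  78  68  68  69  69  74  73  83  49  53  53  52  52  53  53  53  53  53  53  53  53  53  52  53  52  53  53  53 122 123 123 124 115 102  53  54  53  53  53  53  53  53  53  53  52  50  66  77  70  69  68  68  70  78 126 178 178]
200 [172 175 177 177 177 177 184 219 220 109 102  48  51  51  52  53  52  52  51  52  52  52  52  52  52  52  53  52  52  52  70  71  72 118 120 108  52  53  53  52  52  52  52  52  53  52  53  51  48 229 233 229 226 178 179 178 178 177 177 178]
220 [177 178 177 178 177 177 160 209 218 204 108  57  50  52  52  52  52  52  52  52  52  52  53  53  52  53  52  52  52  53  52  52  52  51  52  52  53  52  52  52  52  53  52  52  52  52  52  51  83 229 230 227 190 178 177 177 177 177 177 178]
240 [177 177 178 161  91  91  92  97 108 110 107 101  89 108 108 108 108 109 108 109 109 109 109 109 109 109 110 109 109 110 110 110 110 112 112 112 112 114 114 114 114 115 116 116 117 117 117  95
[... 1253 characters left out ...]
102 103 101 100 166 175 175 176 176 176 176 177 178 177 177 176 177 177 177 177 177 177 177 176 111]
274 [75 67 64 84 88 87 53 40 39 39 39 39 40 41 42 41 42 42 43 47 50 53 52 53 53 53 53 53 53 53 53 53 53 53 53 53 53 53 53 53] [106 106 105 105 106 104 104 104 105 104 104 103 103 104 103 102 101  81  78  99 177 178 178 177 176 176 177 177 177 176 174 172 170 170 168 169 169 108]
298 [101 103 103 104  76  48  42  43  50  51  52  53  44  42  42  42  43  42  44  47  51  52  52  53  53  53  53  53  53  54  53  53  53  53  54  52  53  53  52  53] [109 108 108 107 107 106 107 105 105 105 104 105 105 105 104 103 100 129 132 157 156 158 160 174 175 175 176 175 176 176 175 173 171 171 170 170 170 107]
```

```bash
cat > pn2.py <<'E'
from pap import *
import sys,json
img=np.array(json.loads(sys.argv[1]),np.float32); w=cam("wrist")
obj=np.array([[-.055,-.028,0],[-.055,.028,0],[.055,.028,0],[.055,-.028,0]],np.float32)
ok,rv,tv,er=cv2.solvePnPGeneric(obj,img,w["K"],w["dist"],flags=cv2.SOLVEPNP_IPPE)
for a,b,e in zip(rv,tv,er):
    R=w["R"].T@cv2.Rodrigues(a)[0]; T=w["R"].T@(b[:,0]-w["t"])
    print("err",e,"pitch",np.arcsin(R[2,0]),"roll",np.arcsin(R[2,1]),F((obj@R.T+T)[[0,2]]))
for z in(.09,.105,.112):print(z,F(plane(w,img,z))[:,:2].round(4).tolist())
E
python3 pn2.py '[[235.8,170],[312.8,170],[308,303.5],[240.7,303.5]]'
```

```text
err [0.4274] pitch 0.036644254800920706 roll 0.0012084876142148093 [[-0.0519 -0.0272  0.097 ]
 [ 0.058   0.0289  0.1011]]
err [3.8407] pitch 0.740818780519963 roll -0.0005890225956076186 [[-0.0452 -0.0272  0.0628]
 [ 0.036   0.0289  0.1371]]
0.09 [[-0.0505, -0.0284], [-0.0505, 0.03], [0.0648, 0.0296], [0.0648, -0.0278]]
0.105 [[-0.0535, -0.0268], [-0.0535, 0.0285], [0.0556, 0.028], [0.0556, -0.0262]]
0.112 [[-0.0549, -0.0261], [-0.0549, 0.0277], [0.0513, 0.0273], [0.0513, -0.0255]]
```

The filler lies level and centred in the mouth. Now close the fingers up high and press in the middle.

In the tool's units: -0.0205 m is -0.41, 0.02 m is 0.4.

```bash
python3 inch.py '{"increments":[[0, -0.41, 0.006, 0.4, 0], [0, 0, 0, 0.4, 0], [0, 0, 0, 0, 0], [0, 0, 0, 0, 0], [0, 0, 0, 0, 0], [0, 0, 0, 0, 0], [0, 0, 0, 0, 0], [0, 0, 0, 0, 0], [0, 0, 0, 0.4, 0], [0, 0, 0, 0.3, 0], [0, 0, 0, 0.16, 0], [0, 0, 0, 0, 0], [0, 0, 0, 0, 0]]}' 30; python3 rel.py .451 .0906 .134 .078
```

```text
t: 28.95
tool_pos: [0.4505, 0.0912, 0.1421]
orientation: [-0.124, 3.139, -0.0]
force: [0.3, -0.4, 0.5]
opening: 0.0003
gripper_force: 0.0
tool d [-0.0005 -0.0006  0.0081] turn 0.0012 q [ 0.09 -0.19  1.98 -0.    1.35 -1.56] t 28.95
```

In the tool's units: 0.006 m is 0.12.

```bash
python3 inch.py '{"increments":[[0, 0, 0, 0.12, 0], [0, 0, 0, 0, 0]]}'; python3 inch.py '{"increments":[[0, 0, 0, 0.08, 0], [0, 0, 0, 0, 0]]}';python3 inch.py '{"increments":[[0, 0, 0, 0.08, 0], [0, 0, 0, 0, 0]]}'
```

```text
t: 29.15
tool_pos: [0.4503, 0.0912, 0.1354]
orientation: [-0.124, 3.139, -0.0]
force: [-0.2, 0.8, -0.9]
opening: 0.0002
gripper_force: 0.0
t: 29.35
tool_pos: [0.4509, 0.0912, 0.1322]
orientation: [-0.124, 3.138, 0.0]
force: [-0.1, -0.4, 5.9]
opening: 0.0004
gripper_force: 2.4
t: 29.55
tool_pos: [0.4518, 0.0913, 0.1287]
orientation: [-0.124, 3.135, 0.0]
force: [2.6, 0.3, 4.1]
opening: 0.0002
gripper_force: 1.8
```

In the tool's units: 0.005 m is 0.1.

```bash
python3 inch.py '{"increments":[[0, 0, 0, 0.1, 0], [0, 0, 0, 0, 0]]}';python3 inch.py '{"increments":[[0, 0, 0, 0.1, 0], [0, 0, 0, 0, 0]]}';python3 inch.py '{"increments":[[0, 0, 0, 0.1, 0], [0, 0, 0, 0, 0]]}'
```

```text
t: 29.75
tool_pos: [0.4509, 0.0912, 0.123]
orientation: [-0.124, 3.138, 0.0]
force: [0.9, 0.6, 3.4]
opening: 0.0005
gripper_force: 1.3
t: 29.95
tool_pos: [0.4503, 0.0912, 0.1172]
orientation: [-0.124, 3.139, 0.0]
force: [1.6, 0.4, 1.5]
opening: 0.0002
gripper_force: 0.8
t: 30.15
tool_pos: [0.45, 0.0912, 0.1119]
orientation: [0.124, -3.139, 0.0]
force: [0.8, 0.5, 0.9]
opening: 0.0007
gripper_force: 0.5
```

In the tool's units: 0.005 m is 0.1.

```bash
python3 inch.py '{"increments":[[0, 0, 0, 0.1, 0], [0, 0, 0, 0, 0]]}';python3 inch.py '{"increments":[[0, 0, 0, 0.1, 0], [0, 0, 0, 0, 0]]}';python3 inch.py '{"increments":[[0, 0, 0, 0.1, 0], [0, 0, 0, 0, 0]]}'
```

```text
t: 30.35
tool_pos: [0.4499, 0.0911, 0.1068]
orientation: [0.124, -3.138, 0.0]
force: [0.5, 0.2, 0.5]
opening: 0.0006
gripper_force: 0.2
t: 30.55
tool_pos: [0.45, 0.0911, 0.1019]
orientation: [0.124, -3.139, 0.0]
force: [0.7, -0.2, 0.1]
opening: 0.0005
gripper_force: 0.2
t: 30.75
tool_pos: [0.4501, 0.0912, 0.0971]
orientation: [0.124, -3.139, 0.0]
force: [0.9, -0.4, 0.3]
opening: 0.0002
gripper_force: 0.3
```

In the tool's units: 0.005 m is 0.1.

```bash
python3 inch.py '{"increments":[[0, 0, 0, 0.1, 0], [0, 0, 0, 0, 0]]}';python3 inch.py '{"increments":[[0, 0, 0, 0.1, 0], [0, 0, 0, 0, 0]]}';python3 inch.py '{"increments":[[0, 0, 0, 0.08, 0], [0, 0, 0, 0, 0], [0, 0, 0, 0, 0]]}'
```

```text
t: 30.95
tool_pos: [0.4502, 0.0912, 0.0923]
orientation: [0.124, -3.139, -0.0]
force: [0.3, -0.2, 3.5]
opening: 0.0004
gripper_force: 1.8
t: 31.15
tool_pos: [0.4503, 0.0912, 0.0873]
orientation: [-0.124, 3.139, 0.0]
force: [0.9, -0.6, 4.1]
opening: 0.0008
gripper_force: 2.0
t: 31.45
tool_pos: [0.4503, 0.0912, 0.0837]
orientation: [-0.124, 3.139, 0.0]
force: [0.2, 0.6, 4.0]
opening: 0.0005
gripper_force: 2.1
```

Careful with the scale: shifts go in shares of 50 mm. That gives: -0.045 m is -0.9, -0.04 m is -0.8.

```bash
python3 inch.py '{"increments":[[0, 0, 0, -0.8, 0], [0, 0, 0, -0.9, 0], [0, 0.4, 0, -0.9, 0], [0, 0, 0, -0.2, 0], [0, 0, 0, 0, 0], [0, 0, 0, 0, 0]]}'; python3 fl.py
```

```text
t: 32.05
tool_pos: [0.4298, 0.0895, 0.2221]
orientation: [0.124, -3.137, 0.0]
force: [-0.3, -0.6, -0.4]
opening: 0.0004
gripper_force: 0.0
[0.4294 0.0895 0.2213] 32.1
180 [ 93  84  82  70  70  70  70  71  80  60  97 108  76  51  55  54  55  55  55  55  54  55  53  55  54  54  55  54  54  80 124 125 125 126 127 126 127 128 128 128 129 129 131 130 131 130 103  85 104  59 104  73  70  71  70  70  80 104 180 180]
200 [176 178 180 181 181 181 176 220 224 219 212 168  97  51  54  54  55  54  54  54  55  55  54  54  55  54  54  54  55  54  54  54  73  73  74  74  74  91 124 125 126 126  55  54  61  75  48 215 234 231 235 232 229 160 181 181 181 181 181 181]
220 [181 182 181 181 181 181 188 221 221 221 223 100 107  73 107 112 113 113 113 113 113 113 113 113 113 114 114 114 115 115 115 116 117 117 118 118 119 119 119 120 121 122 121 122 123 111 100 210 231 232 234 231 212 181 182 181 181 182 182 182]
240 [181 181 181  95  94  94  93 110 110 113 111 116 109  68 100 111 110 111 110 111 111 111 111 111 111 111 112 112 112 112 112 112 112 113 113 114 114 115 116 116 116 117 118 118 119  98 146 20
[... 1120 characters left out ...]
 54  54  54  54  55] [85 85 85 85 85 85 85 84 85 84 85 85 85 85 84 85 85 84 85 21 17 19 18 17 18 18 18 17 17 17 18 16 17 17 17 17 17 17]
274 [ 47  44  52  50  61  79  89  89  89  90  91  92  91  90  54  40  41  40  40  40  49  75  80 118 125 124 124 124 124 124 123 123 124 123 122 123 122  74  54  54] [62 61 61 61 61 61 61 36 40 46 47 46 46 46 38 44 50 45 50 47 46 47 95 98 98 97 97 97 98 97 97 96 97 95 95 95 95 67]
298 [108 107 195 210 210 210 209 115  47  43  43  44  46  69  88 106 124 132 132 132 131 132 131 131 131 131 131 130 130 130 130 130 129 129 129 129 129  76  54  54] [85 84 85 85 85 85 85 85 85 84 85 85 84 85 85 85 85 84 85 22 17 17 17 17 17 17 17 18 17 17 18 17 17 16 17 18 18 17]
```

```bash
python3 inch.py '{"increments":[[0.09, 0, 0, 0, 0], [0.09, 0, 0, 0, 0], [0.09, 0, 0, 0, 0], [0.09, 0, 0, 0, 0], [0.09, 0, 0, 0, 0], [0.09, 0, 0, 0, 0], [0.09, 0, 0, 0, 0], [0.09, 0, 0, 0, 0]]}' | head -2; python3 - <<'E'
from h import *
np.set_printoptions(linewidth=250)
w=cam("wrist");g=cv2.cvtColor(w["bgr"],cv2.COLOR_BGR2GRAY)
print(robot.read_state()["tool_pos"])
for r in (165,170,175,180,190,200,220,240,250,260,270,280,285,290):print(r,g[r,228:254],g[r,296:320])
for c in(244,250,258,266,274,282,290,298,304):print(c,g[148:174,c],g[266:304,c])
E
```

```text
t: 32.9
tool_pos: [0.4304, 0.0896, 0.2236]
[0.4303596  0.08956198 0.22365242]
165 [70 71 77 76 63 58 58 58 59 58 56 49 50 52 53 54 53 54 54 54 54 53 55 54 54 54] [53 54 55 54 54 54 54 53 53 53 52 51 50 50 57 59 59 58 60 69 79 74 71 70]
170 [70 71 78 77 65 60 59 59 58 58 59 60 49 51 53 55 53 54 54 54 54 53 54 54 54 54] [54 54 54 54 54 54 53 54 54 54 53 50 50 51 58 59 59 59 62 74 83 75 71 71]
175 [ 70  71  76  83  72  59  59  59  74 106 103  76  48  51  53  54  54  54  55  54  54  54  54  54  55  54] [54 54 54 55 54 55 54 54 54 54 53 52 58 83 97 64 59 59 64 77 81 74 70 70]
180 [ 71  70  73  82  73  69 147 210 100 107 107  93  47  51  53  54  54  54  54  54  53  54  54  54  54  54] [ 54  55  54  54  54  54  53  54  55  54  52  50  63  96 106 105 106  75  63  78  79  70  70  70]
190 [222 220 222 224 222 220 204 114 112 105 108  94  49  51  52  54  54  54  54  53  54  54  54  54  54  54] [ 53  54  53  54  55  54  54  54  54  54  51  49  69 108 137 210 232 231 233 236 235 232 233 231]
200 [220 221 221 224 223 220 222 225 213 152 189  99  61  50  51  53  54  54  54  59  71  68  53  54  54  
[... 3259 characters left out ...]
8 38 39 42 43 43 44 44 43 48 53 54 54 54 54] [110 110 109 109 109 108 109 109 108 109 109 109 108 108 108 107 107 104  89  80  80  80  80  96  98  99 115 119 117  91  53  45  47  87  80 107 156 163]
298 [107 106 103 103 103 103 102  98  61  43  43  44  43  46  51  52  52  55  54  54  54  54  54  53  54  54] [111 111 110 111 110 109 110 110 108 109 109 108 109 109 108 108 108 105  86  69  66  66  66  65  65  65  65  64  64  64  64  64  63  62  61  73 108 116]
304 [66 66 66 67 66 77 82 87 79 67 64 63 63 66 75 62 54 53 54 54 55 54 54 54 54 54] [ 98  99  98  98  91  90  89  90  89  89  89  88  89  60  55  91  94  87  73  67  66  66  66  66  65  66  66  67  66  66  66  65  66  65  66 109 162 125]
```

```bash
python3 - <<'E'
from h import *
np.set_printoptions(precision=1,suppress=True)
w=cam("wrist"); c,s=np.cos(.078),np.sin(.078)
def pr(*P):
    P=np.array(P,float); X=np.c_[P[:,:2]@np.array([[c,s],[-s,c]])+[.451,.0906],P[:,2]]
    return cv2.projectPoints(X,cv2.Rodrigues(w["R"])[0],w["t"],w["K"],w["dist"])[0][:,0]
print("near catch tip top/bot",pr((-.05,0,.082),(-.05,0,.078)))
print("far catch tip top/bot",pr((.05,0,.082),(.05,0,.078)))
for z in(.074,.078,.085,.09):print(z,pr((-.055,-.028,z),(-.055,.028,z),(.055,.028,z),(.055,-.028,z)).tolist())
E
```

```text
near catch tip top/bot [[272.8 168.3]
 [272.8 167.3]]
far catch tip top/bot [[273.  283.4]
 [273.  281.1]]
0.074 [[237.5918702843178, 160.12081931017784], [308.12550973606494, 160.11800946556832], [304.71754701495024, 284.0211700167439], [241.28201857007844, 284.0245461393411]]
0.078 [[237.11035665162262, 160.99380996634153], [308.57167419494743, 160.99095086509988], [305.07745048202526, 286.2674827457107], [240.89374451440875, 286.2709080646488]]
0.085 [[236.23652174064904, 162.57811332431424], [309.38135898207406, 162.57516458524844], [305.72809941086075, 290.3286134802273], [240.19180631750987, 290.3321272296248]]
0.09 [[235.58672299786053, 163.75625290714447], [309.98345491453836, 163.75323732914535], [306.2098605308296, 293.3357282678541], [239.67206925114758, 293.33930702927375]]
```

Near catch tip at row 168 (168 predicted), far tip at 282 (281–283), and the filler edges at rows 160 and 284 (160–161 and 284–286). So it lies level under both closed catches, and the arm is clear.

```bash
python3 -c "
from plant import robot
print(robot.read_state()['t'],robot.close_job())"
```

```text
the job is handed in; nothing more can be done
33.0 None
```

The job is handed in at 33.0 s: by my measurements the cassette and then the filler are in the feeder, the filler level under both closed catches. The cassette first tilted in the mouth and had to be pressed level, and I viewed 11 pictures against the limit of 10.

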